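# Offer up the cover of an open mortise lock

### The arm

A 6-joint arm with a two-finger parallel gripper is mounted at the origin on the work surface. World frame = base frame: x ahead of the robot, y to its left, z up, the work surface at z = 0. Lengths are in m, angles in degrees, forces in N, time in s.
With the tool pointing down it reaches from about 0.3 to 0.875 m from the base axis. Payload 6.4 kg.
Tool frame: the origin (TCP) lies at the very end of the fingers, on their centre line; the grasp point (between the pads) lies robot.grip_depth behind it (robot.grip_depth is the distance from the TCP to the grasp point, in m); x points along the fingers, z is the direction in which the jaws open and shut, and the axes are right-handed (so a half turn about x gives the same grasp; the last joint's range is limited). The gripper opens to 85 mm and grips with 20 to 120 N. Pads are 22 mm wide; open, the fingers measure 114 mm over their backs; the gripper's body (76 mm by 85 mm) begins 54 mm behind the grasp point. The pads swing forward as they close: fully open they stand 13 mm farther back than shut.
Start: joints at [-75.991, 10.359, 92.074, -0, 77.567, -11.82], TCP at [0.251, -0.518, 0.2] pointing down, gripper open.
Joint ranges: [-171.53, 171.53], [-51.25, 118.39], [17.06, 147.69], [-65.23, 245.23], [0, 150.52], [-178.68, 178.68]. Speed limits (degrees/s): [147.25, 147.25, 172.46, 180, 180, 180].

### API

Orientations are given as a 3x3 rotation matrix whose columns are the frame's x, y, z axes.
In Python, from workcell import sensors, capture, robot gives the robot as it stands.
- The arm moves only by the tool jog_arm, never from a script. Its argument "commands" is text: rows parted by semicolons, each of 7 numbers parted by spaces: the turn, a rotation vector about the tool's x, y, z in degrees, then the shift along the tool's x, y, z in m, then the finger opening in m, from 0 to 0.0854. A call has 1 to 5 rows; each row shifts and turns the commanded pose from where the row before left it, along the tool's axes as they then stand; what a row does not reach is not made up. A row lasts 1/8 s, in which the tool goes at most 62.5 mm and 10.7 degrees, less where a joint would pass 70% of its speed; a pose out of reach is approached as far as the arm can. A call is refused whole if a number of a shift passes 0.0625 or a number of a turn 10.7, either way. A call with a gripper value outside its range is refused whole. The fingers move at their own pace and stop on an object; "grip_force" is the grip in N (left out, the last holds). Time passes only in rows, so rows that do not move let the fingers close. It gives the time, the measured TCP pose, the force and the opening at its end, in the units of the state.
- sensors.state(): the state, without advancing time (a new reading comes with each control period).
- capture(name): name is "side" or "top"; returns a dict with "color" (480x640x3 uint8, red, green, blue), "intrinsics" (3x3 intrinsics, pixels), "xyz" and "orientation" of the camera in the world. Camera axes: x right, y up, looking along -z (the intrinsics and any distortion apply to the point x, -y, -z); pixel columns grow to the right and rows downward; lengths in m; the calibration is good to about 2 mm. A picture is of the moment at which its call begins. There is no depth.
- robot.finish_job(): hands the job in, once; it reports no verdict.
The state is a dict: "clock": time; "qpos": joint angles; "qd": joint speeds; "effort": joint torques, N m; "eef_pos": TCP position; "orientation": TCP orientation; "ft_force": force on the tool from outside, world axes, zero at the start; "moment": the same for the moment, N m; "width": finger opening in m.
Only numpy, scipy, OpenCV 4.12 (cv2) and the standard library are available. Lean on these libraries where they do the work, as an engineer would, in place of code of your own. Each camera call takes 0.05 s, during which the arm holds its last target.

### The job

Push the deadbolt of the open lock back into its case until the spring tumbler snaps in and the bolt stays home by itself, and only then pick up the loose yellow cover and carry it over the things standing in between. Hold it level, rim down, about 10 mm above the open case, its two holes lined up over the follower and the cylinder hole, never touching the lock or its jig, so that I can check the springs through the gap before we close it. Finish while still holding the cover there at rest, and leave everything else where it stands.

Things in the scene. Friction and masses are not known exactly. Their poses are not given: they have to be found in the camera images.
- lock_jig: fixed grey jig with an open mortise lock on it. Origin: on the bench below the lock; +y along the lock to its latch end, z up, -x the side the forend faces and the bolt comes out of. In mm: base plate 110 x 200, 10 high; case x -22.5 to 24.5, y -85 to 85, open top at z 56; forend strip x -28 to -25, y +-117.5, up to z 59; fixed latch stands 11 out of the forend at y 51 to 69; jig stops reach z 46
- bolt (a joint): slide of the brass deadbolt, m: 0 fully thrown (20 mm out of the forend), 0.018 fully home (still 2 mm proud); it slides towards the jig's +x and starts at 0 to 0.005. Friction and the tumbler's spring resist with up to about 7 N; past about 0.015 the spring draws it home against its stop and keeps it there; let go earlier, it stays out or slips back
- bolt_face (a point): centre of the deadbolt's outer end face (moves with the bolt; axes as lock_jig). The bolt is 30 mm along y and 8 mm high; its centre is 46 mm above the bench
- case_follower (a point): axis of the follower (round steel boss, 20 mm diameter, with an 8 mm square hole, top at z 58 mm), this point at the height of the case's open top, 56 mm above the bench; x 2, y 32 mm in the jig's frame
- case_cylinder (a point): centre of the round part of the case's keyhole-shaped cylinder hole (a black pear on the case floor), this point at the height of the open top, 56 mm; x 2, y -40 mm in the jig's frame; the hole's narrow leg runs on towards -y
- cover: loose yellow zinc-plated steel cover, rim down on the bench: 52 (x) by 175 (y) by 8 mm high over the rim all round, top sheet 2 mm, 0.16 kg. Grip it across its 52 mm width. Origin: centre of its underside (lower edge of the rim), z up, +y the end with the round hole. Lined up over the case, its axes are parallel to the jig's and its origin is at x 1, y 0 mm in the jig's frame
- cover_follower (a point): centre of the round 22 mm follower hole, on the cover's top face; x 1, y 32, z 8 mm in the cover's frame
- cover_cylinder (a point): centre of the wide end of the keyhole-shaped cylinder hole (17 mm wide, 33 mm long along y), on the cover's top face; x 1, y -40, z 8 mm in the cover's frame
- oil_bottle: blue oil bottle with a red cap, 48 mm diameter, 160 mm high, standing in the middle of the bench; origin at its foot. Leave it
- carton: white and blue carton, 60 x 50 mm, 100 mm high, standing in the middle of the bench; origin at its foot. Leave it
- cylinder_stand: blue steel block 70 x 60 x 30 mm carrying a brass profile cylinder, 64 mm high in all; origin at its foot. Leave it
- screwdriver: stubby red-handled screwdriver, 120 mm, lying in the middle of the bench, nearest the robot. Leave it
- door_lever: aluminium door lever on its backplate (42 x 150 mm, 55 mm high) at the back of the bench; origin under the plate's centre. Leave it
- pin_tray: grey divided tray of pins, 75 x 160 x 25 mm, at the back of the bench; origin under its centre. Leave it
Not all that is in view belongs to the job. Leave any purple or white look-alike of the cover alone.

How it is judged (in metres and radians):
On the way, in this order (a step that is already met when the one before it is completed fails the run):
1. the deadbolt is pushed home and held there by its tumbler, nothing pushing it any more (value of joint bolt above 0.0168 m and contact force between the fingers and lock_jig below 0.2 N), for 0.2 s.
2. the cover is lifted off the bench in the gripper (height (world z) of cover above 0.04 m and contact force between the fingers and cover above 1 N), for 0.2 s.
At the end, for the whole second after the job is handed in: Bolt home (over 16.8 of 18 mm); the gripper still holds the cover at rest, level within 0.08 rad, rim down, its lower edge 4 to 18 mm above the case's open top, its follower and cylinder holes each within 5 mm (seen from above) of the case's, touching neither lock nor jig (value of joint bolt above 0.0168 m and horizontal distance between cover_follower and case_follower below 0.005 m and horizontal distance between cover_cylinder and case_cylinder below 0.005 m and z of cover in the frame of lock_jig between 0.06 and 0.074 m and angle between cover's own z axis and vertical below 0.08 rad and contact force between the fingers and cover above 1 N and contact force between cover and lock_jig below 0.1 N and linear speed of cover below 0.02 m/s); the arm keeps its last pose, push and grip.
It fails at once if the cover touches the lock or its jig (contact force between cover and lock_jig above 0.5 N).
It fails at once if something else on the bench is shifted by more than 20 mm (distance of any of oil_bottle, carton, cylinder_stand, screwdriver, door_lever, pin_tray from where it was at the start of the episode above 0.02 m).
It fails at once if a standing thing is knocked over (angle between any of oil_bottle, carton's own z axis and vertical above 0.4 rad).
It also fails if it takes over 64 s, if anything falls off the work surface, if the arm or the gripper's body presses on something with over 40 N, if the wrist force passes 120 N, or if a joint passes its speed limit or range.

## Working session

There is one attempt and no reset: what is moved stays moved. The work goes in short steps, Python scripts to look and compute and a tool call to move; the robot and the scene stay as the last step left them, time stands still between calls to the robot, and variables do not carry over. Pictures are saved under pics/ and viewed, and the job is handed in when it is done.

Besides the shell and the picture viewer there is one more tool, called after ">>>" as a command line: name --argument value ..., lists and objects as JSON in quotes. jog_arm: Moves the arm, as the interface text tells. Its arguments: {"type":"object","properties":{"commands":{"type":"string"},"grip_force":{"type":"number"}},"required":["commands"]}

```bash
mkdir -p pics; ls; python3 - <<'E'
from workcell import sensors, capture, robot
import cv2, numpy as np
np.set_printoptions(precision=4,suppress=True)
s=sensors.state()
for k,v in s.items(): print(k,v)
print(robot.grip_depth, [a for a in dir(robot) if a[0]!='_'])
for n in("top","side"):
    c=capture(n); cv2.imwrite(f"pics/{n}0.png",c["color"][:,:,::-1]); print(n,c["intrinsics"],c["xyz"],c["orientation"],[k for k in c])
E
```

```text
pics
clock 0.0
qpos [-75.9929  10.4026  92.1336   0.0003  77.5673 -11.8183]
qd [ 0.0058  0.0722 -0.0064  0.0368 -0.087  -0.0521]
effort [  0.0014 -44.4874 -35.1332  -0.0002   0.0091   0.    ]
eef_pos [ 0.2504 -0.5169  0.1991]
orientation [[-0.0004  0.9001  0.4356]
 [ 0.0018  0.4356 -0.9001]
 [-1.      0.0004 -0.0018]]
ft_force [ 0.1777  0.6533 -0.5906]
moment [0.0206 0.0123 0.018 ]
width 0.08565469538248714
0.0187 ['IKError', 'finish_job', 'grip_depth']
top [[439.9198   0.     325.7271]
 [  0.     439.9198 247.3437]
 [  0.       0.       1.    ]] [ 0.4988 -0.0645  0.9102] [[-0.0154  0.9979 -0.0625]
 [-0.9999 -0.0156 -0.0036]
 [-0.0045  0.0624  0.998 ]] ['color', 'intrinsics', 'xyz', 'orientation']
side [[548.1253   0.     326.1291]
 [  0.     548.1253 247.3505]
 [  0.       0.       1.    ]] [0.1458 0.8002 0.7082] [[-0.8934  0.2563 -0.369 ]
 [-0.4491 -0.4844  0.7508]
 [ 0.0136  0.8365  0.5479]] ['color', 'intrinsics', 'xyz', 'orientation']
```

View pics/top0.png

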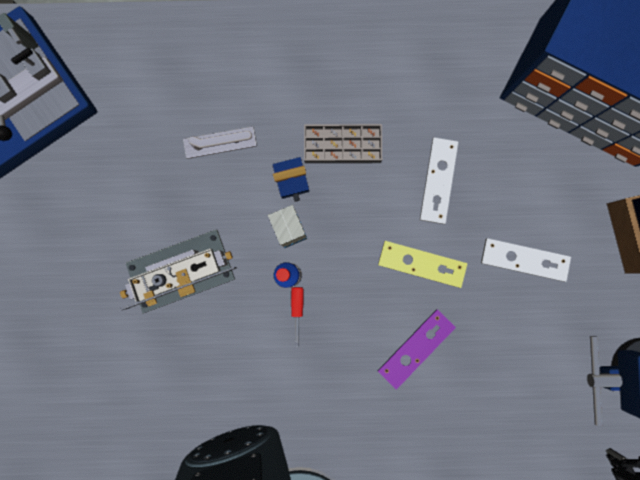

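View pics/side0.png

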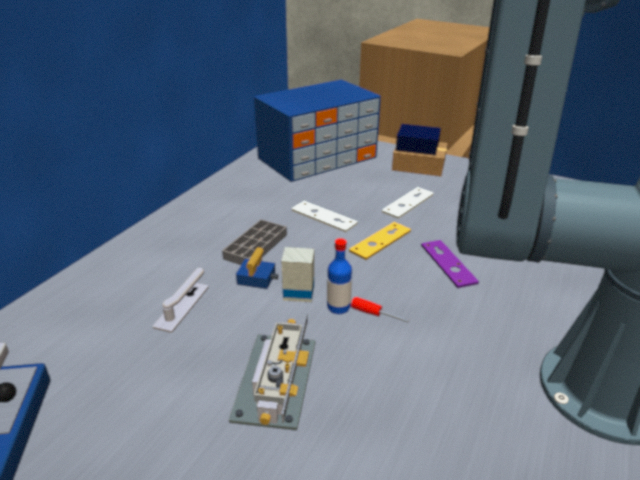

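The top view shows the lock at about (180,271), with its forend facing down-left in the image. The yellow cover is at (423,264). The look-alikes are white at (440,180) and (527,259), and purple at (417,349). The yellow one fits the description. I'll check it and the lock in enlarged crops.

```bash
python3 - <<'E'
import cv2
t=cv2.imread("pics/top0.png"); s=cv2.imread("pics/side0.png")
def crop(im,x,y,w,h,k,n): cv2.imwrite(n,cv2.resize(im[y:y+h,x:x+w],None,fx=k,fy=k,interpolation=cv2.INTER_CUBIC))
crop(t,115,225,130,95,6,"pics/c_lock.png")
crop(t,370,230,110,65,7,"pics/c_cover.png")
crop(s,225,310,100,125,4.8,"pics/c_slock.png")
E
```

```text
(no output)
```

View pics/c_lock.png

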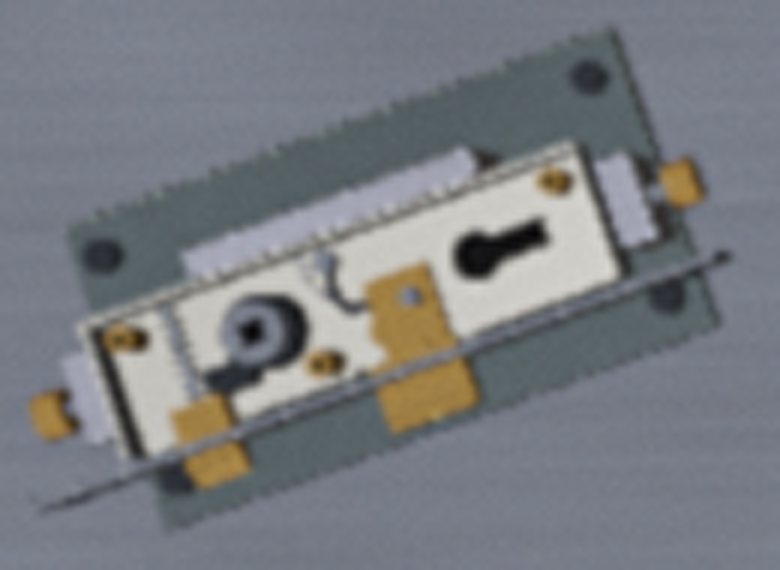

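View pics/c_cover.png

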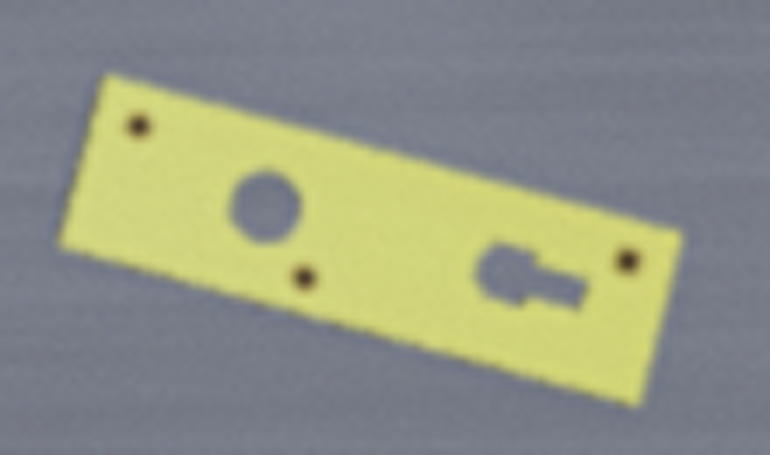

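View pics/c_slock.png

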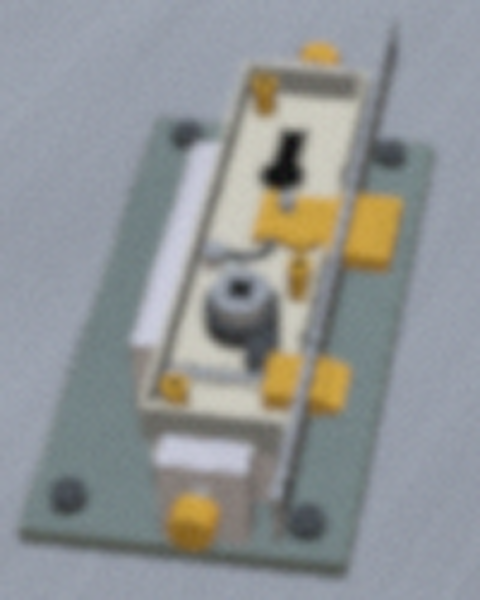

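The crop confirms the yellow cover: round hole at about (408.0,259.6), pear hole at about (442.1,269.1), so its +y points up-left in the image. In the lock crop the follower is at (157,280.2), the bolt sticks out around (188,293), and the latch is at (150,303). Next I fit the poses.

```bash
cat > h.py <<'E'
import numpy as np, cv2
from scipy.optimize import least_squares
np.set_printoptions(precision=4,suppress=True)
CAM={"top":(np.array([[439.9198,0,325.7271],[0,439.9198,247.3437],[0,0,1]]),)}
def cams():
    from workcell import capture
    out={}
    for n in("top","side"):
        c=capture(n); out[n]=c
    return out
def proj(c,P):
    P=np.atleast_2d(P); q=(P-c["xyz"])@np.asarray(c["orientation"]); q=q*[1,-1,-1]
    r=q@np.asarray(c["intrinsics"]).T; return r[:,:2]/r[:,2:]
def back(c,uv,z):
    uv=np.atleast_2d(uv); K=np.asarray(c["intrinsics"]); d=np.c_[uv,np.ones(len(uv))]@np.linalg.inv(K).T*[1,-1,-1]
    d=d@np.asarray(c["orientation"]).T; o=np.asarray(c["xyz"]); return o+d*((z-o[2])/d[:,2:])
def tf(p,L):
    L=np.atleast_2d(L); c,s=np.cos(p[2]),np.sin(p[2])
    return np.c_[p[0]+c*L[:,0]-s*L[:,1],p[1]+s*L[:,0]+c*L[:,1],L[:,2]]
def save(im,x,y,w,h,k,n): cv2.imwrite(n,cv2.resize(im[y:y+h,x:x+w,::-1],None,fx=k,fy=k,interpolation=cv2.INTER_CUBIC))
E
python3 - <<'E'
from h import *
import pickle
C=cams(); pickle.dump(C,open("C0.pkl","wb"))
t=C["top"]; s=C["side"]
T=lambda a:np.array(a)/6+[115,225]
S=lambda a:np.array(a)/4.8+[225,310]
L=np.array([[2,32,58],[55,-100,10],[55,100,10],[-55,100,10],[-55,-100,10],[-26.5,117.5,59],[-26.5,-117.5,59],[24.5,-85,56],[24.5,85,56]])/1e3
U=T([[252,331],[615,28],[70,232],[170,528],[717,322],[42,508],[728,256],[576,145],[80,325]])
f=lambda p:(proj(t,tf(p,L))-U).ravel()
r=least_squares(f,[0.45,0.27,0.3],loss="soft_l1"); print("top jig",r.x,np.degrees(r.x[2])); print(f(r.x).reshape(-1,2))
Ls=np.array([[2,32,58],[-55,100,10],[55,100,10],[24.5,-85,56],[-55,-100,10],[24.5,85,56]])/1e3
Us=S([[238,287],[345,572],[22,535],[247,68],[432,150],[143,408]])
g=lambda p:(proj(s,tf(p,Ls))-Us).ravel()
r2=least_squares(g,r.x,loss="soft_l1"); print("side jig",r2.x,np.degrees(r2.x[2])); print(g(r2.x).reshape(-1,2))
# bolt in top view, z=50 (upper face): corners of exposed end
def inv(p,W):
    c,sn=np.cos(p[2]),np.sin(p[2]); d=W[:,:2]-p[:2]; return np.c_[c*d[:,0]+sn*d[:,1],-sn*d[:,0]+c*d[:,1]]
print("bolt pts in jig mm",1e3*inv(r.x,back(t,T([[398,432],[480,405],[380,385],[205,487],[250,470]]),0.05)))
print("bolt side",1e3*inv(r2.x,back(s,S([[402,197],[390,248],[350,365]]),0.05)))
# cover
V=lambda a:np.array(a)/7+[370,230]
Lc=np.array([[1,32,8],[1,-40,8],[26,87.5,8],[-26,87.5,8],[-26,-87.5,8],[26,-87.5,8]])/1e3
Uc=V([[266,207],[503,273],[105,75],[60,247],[640,407],[684,232]])
fc=lambda p:(proj(t,tf(p,Lc))-Uc).ravel()
r3=least_squares(fc,[0.45,-0.25,-0.3],loss="soft_l1"); print("top cover",r3.x,np.degrees(r3.x[2])); print(fc(r3.x).reshape(-1,2))
# others
for n,uv,z in [("bottle cap",(286,273),.16),("carton",(287,227),.1),("bottle side cap",None,0)]:
    if uv: print(n,back(t,[uv],z))
# tcp projected
print(proj(t,[[0.2504,-.5169,.1991]]),proj(s,[[0.2504,-.5169,.1991]]))
E
```

```text
top jig [0.5039 0.2346 0.3421] 19.601546304686053
[[ 0.3065 -0.7506]
 [ 0.9511  2.7983]
 [-0.0717  2.8531]
 [ 0.715   4.2194]
 [ 2.0113  4.0487]
 [-1.9414 -0.7754]
 [-1.5315 -1.5096]
 [-0.4004 -1.6795]
 [-0.18   -1.0708]]
side jig [0.5051 0.2425 0.3166] 18.141822010028015
[[-2.0419  1.141 ]
 [ 2.9348  0.4582]
 [ 1.0902 -1.0857]
 [-1.1552 -1.4086]
 [ 5.2481 -0.1282]
 [-4.4579  0.2226]]
bolt pts in jig mm [[-45.6994   2.1883]
 [-46.7911 -25.6948]
 [-29.2993   2.6516]
 [-40.5291  66.8071]
 [-40.4605  51.3107]]
bolt side [[-46.0237 -30.2193]
 [-46.2954  -4.9335]
 [-42.8272  49.6438]]
top cover [ 0.5174 -0.26   -0.2835] -16.24452763106892
[[ 0.0302  0.0844]
 [ 0.2398 -0.0282]
 [-0.0213  0.068 ]
 [-0.1164 -0.0959]
 [-0.0544 -0.2223]
 [-0.0723  0.1937]]
bottle cap [[0.503  0.0065 0.16  ]]
carton [[0.5884 0.0095 0.1   ]]
[[617.4859 428.4796]] [[532.17  147.059]]
```

```bash
python3 - <<'E'
from h import *
import pickle
C=pickle.load(open("C0.pkl","rb")); t=C["top"]; s=C["side"]
T=lambda a:np.array(a)/6+[115,225]
S=lambda a:np.array(a)/4.8+[225,310]
L=np.array([[2,32,58],[-26.5,117.5,59],[-26.5,-117.5,59],[24.5,-85,56],[24.5,85,56]])/1e3
U=T([[252,331],[42,508],[728,256],[576,145],[80,325]])
B=np.array([[55,-100,10],[55,100,10],[-55,100,10],[-55,-100,10]])/1e3; UB=T([[615,28],[70,232],[170,528],[717,322]])
Ls=np.array([[2,32,58],[24.5,-85,56],[24.5,85,56],[-26.5,-117.5,59]])/1e3
Us=S([[238,287],[247,68],[143,408],[395,25]])
Bs=np.array([[-55,100,10],[55,100,10],[-55,-100,10]])/1e3;UBs=S([[345,572],[22,535],[432,150]])
def f(p,which):
    o=np.r_[p[3:5],0]; r=[]
    if "t" in which: r+=[(proj(t,tf(p,L))-U).ravel(),(proj(t,tf(p,B+o))-UB).ravel()]
    if "s" in which: r+=[(proj(s,tf(p,Ls))-Us).ravel(),(proj(s,tf(p,Bs+o))-UBs).ravel()]
    return np.concatenate(r)
for w in("t","s","ts"):
    r=least_squares(f,[0.5,0.235,.34,0,0],args=(w,),loss="soft_l1"); print(w,r.x,np.degrees(r.x[2])); print(f(r.x,w).reshape(-1,2))
    if w!="s":
        p=r.x
        def inv(W):
            c,sn=np.cos(p[2]),np.sin(p[2]); d=W[:,:2]-p[:2]; return np.c_[c*d[:,0]+sn*d[:,1],-sn*d[:,0]+c*d[:,1]]
        print("bolt,latch jig mm",1e3*inv(back(t,T([[398,432],[480,405],[205,487],[250,470]]),0.05)))
        print("cyl",1e3*inv(back(t,T([[478,255]]),0.013)),1e3*inv(back(t,T([[478,255]]),0.03)))
# side check of cover
im=s["color"]; save(im,340,215,80,50,8,"pics/c_scover.png")
print(proj(s,tf([0.5174,-.26,-.2835],np.array([[1,32,8],[1,-40,8],[26,87.5,8],[-26,87.5,8],[-26,-87.5,8],[26,-87.5,8]])/1e3)))
E
```

```text
t [ 0.5016  0.2333  0.3404  0.0099 -0.0002] 19.500760262788244
[[ 0.9741  0.3822]
 [-1.3264  0.3034]
 [-0.8294 -0.2424]
 [ 0.3262 -0.4674]
 [ 0.4846  0.0063]
 [ 0.139  -0.5905]
 [-0.8969 -0.7265]
 [-0.2152  0.6203]
 [ 1.0952  0.6433]]
bolt,latch jig mm [[-43.1283   2.6052]
 [-44.1709 -25.2797]
 [-38.0716  67.2331]
 [-37.9757  51.7368]]
cyl [[  6.4914 -30.4974]] [[  4.4342 -35.2205]]
s [0.5016 0.2406 0.342  0.0103 0.002 ] 19.59407879065626
[[ 0.9661  1.1729]
 [-0.1467 -1.3361]
 [-0.5414  0.6401]
 [-0.0704 -2.7282]
 [ 0.5394  0.1751]
 [-1.7459  0.0736]
 [ 0.5199 -0.6173]]
ts [0.5023 0.2363 0.3406 0.0099 0.0006] 19.513004593970837
[[-0.5858  0.0656]
 [-2.8857 -0.0087]
 [-2.3968 -0.5749]
 [-1.2337 -0.7913]
 [-1.0695 -0.303 ]
 [-1.6965 -0.768 ]
 [-2.7287 -0.8866]
 [-2.0503  0.4528]
 [-0.7437  0.4583]
 [ 1.9209 -0.7058]
 [ 0.8022 -2.8569]
 [ 0.5041 -1.4517]
 [ 0.7711 -4.1549]
 [ 1.7429 -2.7017]
 [-0.1627 -2.8062]
 [ 1.5966 -2.6119]]
bolt,latch jig mm [[-44.7661  -0.0206]
 [-45.8146 -27.9053]
 [-39.6956  64.6062]
 [-39.603   49.1098]]
cyl [[  4.8465 -33.1338]] [[  2.7883 -37.8564]]
[[373.4606 242.721 ]
 [391.9197 231.3056]
 [350.1352 247.9238]
 [367.4194 256.6509]
 [412.3004 228.0834]
 [395.4141 220.6421]]
```

View pics/c_scover.png

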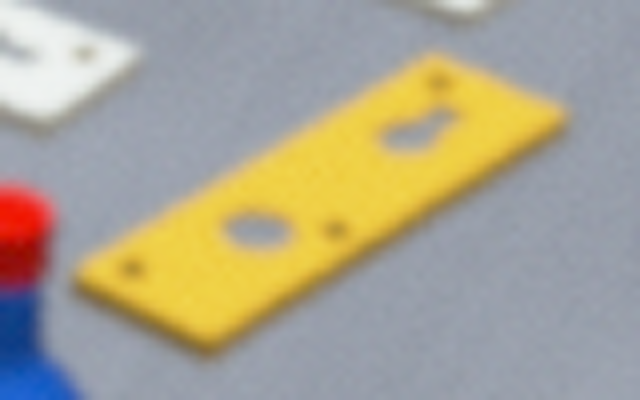

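```bash
cat > ov.py <<'E'
from h import *
def wire():
    m=[]
    def rect(x0,x1,y0,y1,z): return np.array([[x0,y0,z],[x1,y0,z],[x1,y1,z],[x0,y1,z],[x0,y0,z]])/1e3
    m.append((rect(-22.5,24.5,-85,85,56),(0,0,255)))
    m.append((rect(-28,-25,-117.5,117.5,59),(255,0,0)))
    m.append((rect(-45,65,-100,100,10),(0,255,0)))
    a=np.linspace(0,2*np.pi,40)
    m.append((np.c_[2+10*np.cos(a),32+10*np.sin(a),58+0*a]/1e3,(255,0,255)))
    m.append((np.c_[2+8.5*np.cos(a),-40+8.5*np.sin(a),40+0*a]/1e3,(255,255,0)))
    m.append((rect(-39,-28,51,69,50),(0,255,255)))
    return m
def overlay(c,p,box,k,n):
    x,y,w,h=box; im=cv2.resize(c["color"][y:y+h,x:x+w,::-1],None,fx=k,fy=k,interpolation=cv2.INTER_CUBIC)
    for P,col in wire():
        q=(proj(c,tf(p,P))-[x,y]+.5)*k-.5
        cv2.polylines(im,[np.round(q).astype(np.int32)],False,col,1)
    cv2.imwrite(n,im)
E
python3 - <<'E'
from ov import *
import pickle
C=pickle.load(open("C0.pkl","rb"))
overlay(C["top"],[.5016,.2333,.3404],(117,225,122,93),6.4,"pics/o_top.png")
overlay(C["side"],[.5016,.2406,.342],(225,310,100,122),4.9,"pics/o_side.png")
E
```

```text
(no output)
```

View pics/o_top.png

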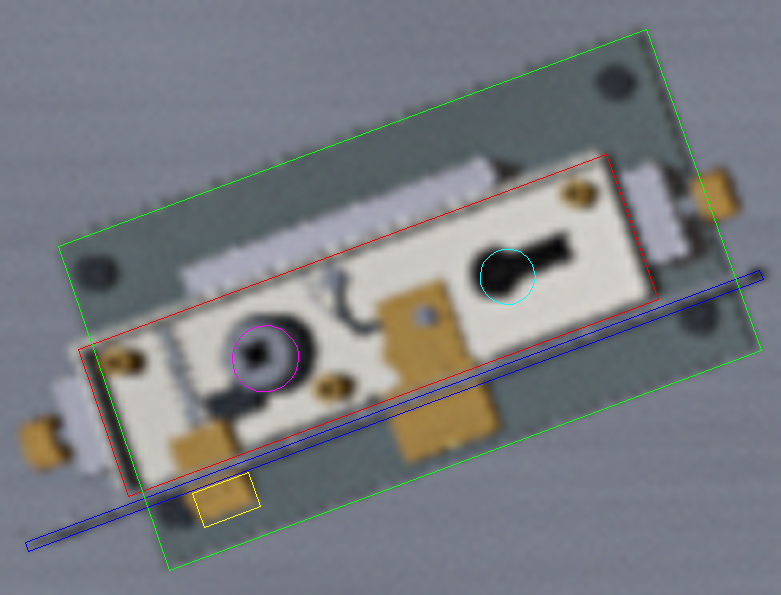

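View pics/o_side.png

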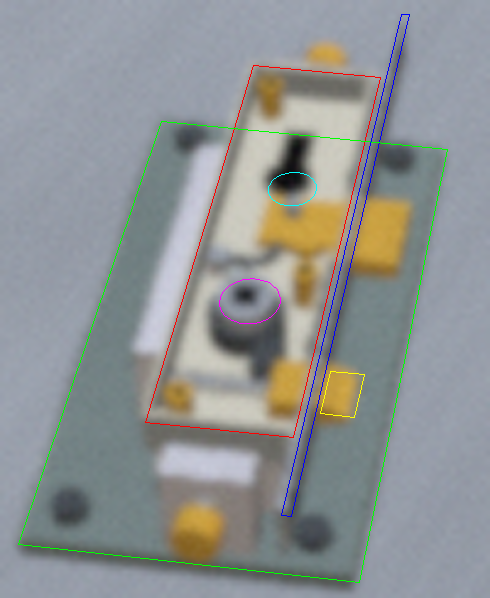

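```bash
python3 - <<'E'
from ov import *
import pickle
C=pickle.load(open("C0.pkl","rb")); t=C["top"]; s=C["side"]
mk=lambda k,x,y:(lambda a:(np.array(a)+.5)/k-.5+[x,y])
T=mk(6.4,117,225);S=mk(4.9,225,310)
L=np.array([[2,32,58],[24.5,-85,56],[24.5,85,56],[-39,69,50],[-39,51,50]])/1e3
U=T([[256,354],[600,152],[75,346],[202,520],[253,500]])
Ls=np.array([[2,32,58],[24.5,-85,56],[24.5,85,56]])/1e3
Us=S([[245,298],[250,68],[147,417]])
V=mk(7,370,230);Vs=mk(8,340,215)
Lc=np.array([[1,32,8],[1,-40,8],[26,87.5,8],[-26,87.5,8],[-26,-87.5,8],[26,-87.5,8]])/1e3
Uc=V([[266,207],[503,273],[105,75],[60,247],[640,407],[684,232]])
Ucs=Vs([[258,230],[409,134],[76,275],[208,345],[568,112],[432,52]])
F=lambda c,L,U:(lambda p:(proj(c,tf(p,L))-U).ravel())
def go(n,p0,*fs):
    f=lambda p:np.concatenate([g(p) for g in fs]); r=least_squares(f,p0,loss="soft_l1",f_scale=.5); print(n,r.x,np.degrees(r.x[2])); print(f(r.x).reshape(-1,2).T); return r.x
pc=go("cover top",[.517,-.26,-.28],F(t,Lc,Uc))
go("cover side",pc,F(s,Lc,Ucs))
pj=go("jig top",[.5,.235,.34],F(t,L,U))
go("jig side",pj,F(s,Ls,Us))
for c,n in((t,"top"),(s,"side")): print(n,proj(c,tf(pj,[[.002,.032,.058]])))
p=pj
c,sn=np.cos(p[2]),np.sin(p[2]); 
def inv(W): d=W[:,:2]-p[:2]; return 1e3*np.c_[c*d[:,0]+sn*d[:,1],-sn*d[:,0]+c*d[:,1]]
print("bolt",inv(back(t,T([[408,463],[498,430]]),.05)), inv(back(t,T([[492,267]]),.013)))
overlay(t,pj,(117,225,122,93),6.4,"pics/o_top2.png")
print("bottle",back(t,[[286,273]],.16))
E
```

```text
cover top [ 0.5183 -0.2592 -0.2835] -16.24367594251834
[[ 0.0339  0.2408 -0.0151 -0.1108 -0.0557 -0.0729]
 [ 0.0844 -0.03    0.0708 -0.0961 -0.227   0.1921]]
cover side [ 0.5197 -0.2557 -0.2748] -15.745455916482003
[[ 0.128  -0.407  -0.422   0.494   0.0672  0.0861]
 [ 0.0849  0.532  -0.2    -0.2638 -0.0469  0.0581]]
jig top [0.503 0.235 0.339] 19.423922549872948
[[ 0.5109  0.154  -0.3552 -0.5906  0.1751]
 [-0.0726 -0.2816 -0.2361  0.3626  0.2624]]
jig side [0.5028 0.2398 0.3498] 20.04041064878018
[[ 0.6625 -0.0868 -0.3874]
 [-0.0102 -1.0806  0.4379]]
top [[157.089 279.818]]
side [[276.5056 368.3986]]
bolt [[-44.1955   3.1834]
 [-44.2655 -25.847 ]] [[  7.8224 -30.1253]]
bottle [[0.503  0.0065 0.16  ]]
```

View pics/o_top2.png

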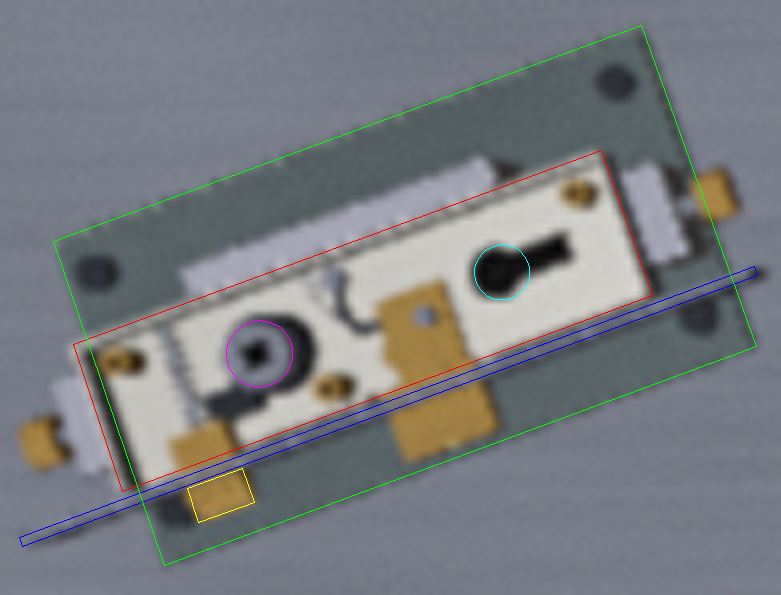

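The refit overlay lines up with the lock: the jig is at (0.503, 0.235), yaw 19.4°, with the bolt's outer end at jig x≈-44, y≈-11. Next is a planning helper for the moves.

```bash
cat > plan.py <<'E'
import numpy as np
J=np.array([.503,.235,np.radians(19.42)])
def jig(x,y,p=J):
    c,s=np.cos(p[2]),np.sin(p[2]); return np.array([p[0]+c*x-s*y,p[1]+s*x+c*y])
def plan(pos,ang,targets,step=.058,turn=10.5):
    """pos: commanded xyz, ang: world angle of tool z (deg); targets: (x,y,z,ang)"""
    pos=np.array(pos,float)
    for T in targets:
        T=np.array(T,float)
        while True:
            d=T[:3]-pos; da=T[3]-ang
            if np.linalg.norm(d)<4e-4 and abs(da)<.06: break
            n=max(np.linalg.norm(d)/step,abs(da)/turn,1); n=np.ceil(n-1e-6)
            a=np.radians(ang); z=np.array([np.cos(a),np.sin(a),0]); x=np.array([0,0,-1.]); y=np.cross(z,x)
            dd=d/n; row=np.round([dd@x,dd@y,dd@z],4); t=np.round(-da/n,1)
            print("%g 0 0 %g %g %g"%(t,*row),end="; ")
            pos=pos+row[0]*x+row[1]*y+row[2]*z; ang=ang-t
        print("\n  -> cmd",pos.round(4),round(ang,2))
    return pos,ang
E
python3 - <<'E'
from plan import *
pre=jig(-.080,-.0113); print(pre)
plan([.251,-.518,.2],-64.17,[(.30,-.3,.22,-67),(*pre,.20,-70.6),(*pre,.036,-70.6)])
E
```

```text
[0.43130861 0.19774367]
0.7 0 0 -0.005 0.0348 -0.0437; 0.7 0 0 -0.005 0.0342 -0.0441; 0.7 0 0 -0.005 0.0337 -0.0446; 0.7 0 0 -0.005 0.0331 -0.045; 
  -> cmd [ 0.2999 -0.3     0.22  ] -66.97
0.4 0 0 0.0022 0.0351 -0.0452; 0.4 0 0 0.0022 0.0347 -0.0454; 0.4 0 0 0.0022 0.0344 -0.0457; 0.4 0 0 0.0022 0.0341 -0.0459; 0.4 0 0 0.0022 0.0338 -0.0461; 0.4 0 0 0.0022 0.0335 -0.0464; 0.4 0 0 0.0023 0.0332 -0.0466; 0.4 0 0 0.0022 0.0328 -0.0469; 0.4 0 0 0.0023 0.0325 -0.0471; 
  -> cmd [0.4313 0.1978 0.2   ] -70.57
0 0 0 0.0547 -0 0; 0 0 0 0.0546 -0 0; 0 0 0 0.0547 -0 0; 
  -> cmd [0.4313 0.1978 0.036 ] -70.57
```

>>> jog_arm --commands "0.7 0 0 -0.005 0.035 -0.044 0; 0.7 0 0 -0.005 0.034 -0.044 0; 0.7 0 0 -0.005 0.034 -0.045 0; 0.7 0 0 -0.005 0.033 -0.045 0; 0.4 0 0 0.002 0.035 -0.045 0" --grip_force 40

```text
clock: 0.82
eef_pos: [0.3143, -0.2424, 0.2185]
orientation: [[0.001, 0.923, 0.384], [-0.001, 0.384, -0.923], [-1.0, 0.001, 0.001]]
ft_force: [1.4, -0.7, 1.2]
width: 0.0
```

>>> jog_arm --commands "0.4 0 0 0.002 0.035 -0.045 0; 0.4 0 0 0.002 0.034 -0.046 0; 0.4 0 0 0.002 0.034 -0.046 0; 0.4 0 0 0.002 0.034 -0.046 0; 0.4 0 0 0.002 0.033 -0.046 0"

```text
clock: 1.45
eef_pos: [0.3869, 0.0339, 0.2083]
orientation: [[0.001, 0.936, 0.352], [-0.0, 0.352, -0.936], [-1.0, 0.001, 0.001]]
ft_force: [0.8, 0.0, 0.2]
width: -0.0001
```

>>> jog_arm --commands "0.4 0 0 0.002 0.033 -0.047 0; 0.4 0 0 0.002 0.033 -0.047 0; 0.4 0 0 0.002 0.032 -0.047 0; 0 0 0 0 0 0 0; 0 0 0 0 0 0 0"

```text
clock: 2.08
eef_pos: [0.4294, 0.1981, 0.2016]
orientation: [[-0.001, 0.943, 0.334], [-0.001, 0.334, -0.943], [-1.0, -0.001, 0.0]]
ft_force: [0.5, -0.1, 0.2]
width: 0.0003
```

>>> jog_arm --commands "0 0 0 0.055 0 0 0; 0 0 0 0.055 0 0 0; 0 0 0 0.055 0.001 0 0; 0 0 0 0 0 0 0; 0 0 0 0 0 0 0"

```text
clock: 2.7
eef_pos: [0.4324, 0.1979, 0.039]
orientation: [[0.002, 0.944, 0.331], [0.0, 0.331, -0.944], [-1.0, 0.002, 0.0]]
ft_force: [0.3, -0.5, 1.6]
width: -0.0001
```

```bash
python3 - <<'E'
from ov import *
import pickle
C=cams(); pickle.dump(C,open("C1.pkl","wb"))
from workcell import sensors
s=sensors.state(); p=s["eef_pos"]; print(p,s["ft_force"],proj(C["top"],p),proj(C["side"],p))
save(C["top"]["color"],117,225,122,93,6.4,"pics/p1_top.png")
save(C["side"]["color"],225,290,110,125,4.8,"pics/p1_side.png")
E
```

```text
[0.4334 0.1985 0.0399] [-0.3647 -0.0425  0.7661] [[194.5422 310.2112]] [[328.5895 362.3123]]
```

View pics/p1_side.png

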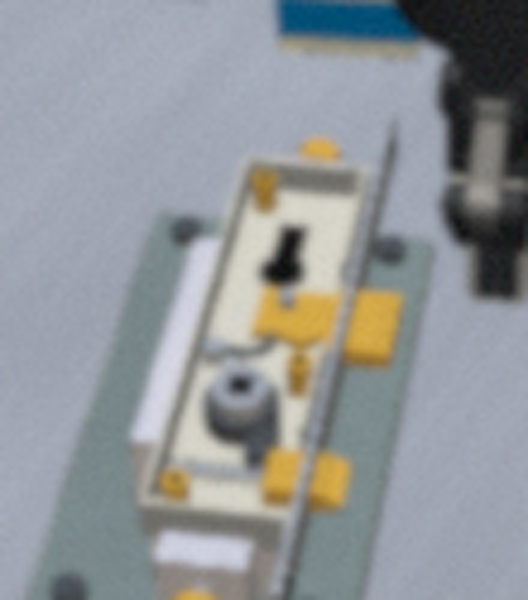

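View pics/p1_top.png

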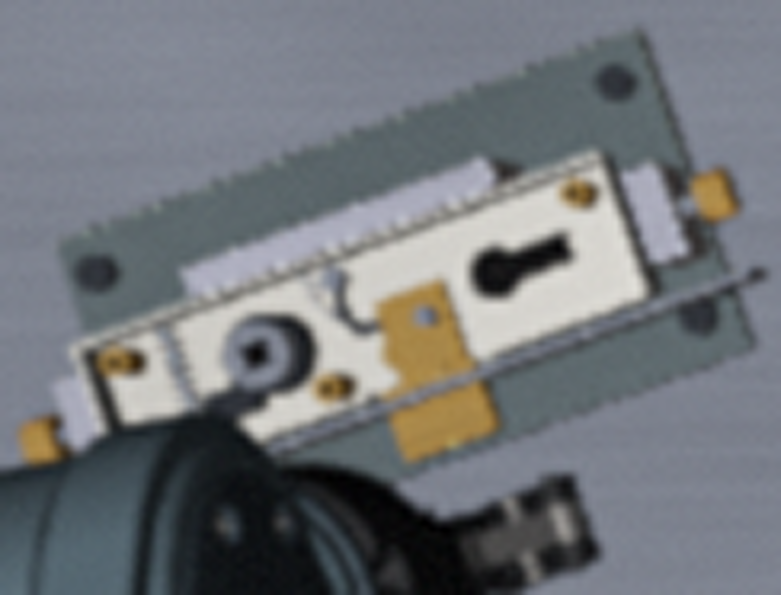

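The crop cuts off the gripper, and its fingertip seems displaced from where the TCP projects. I'll look at wider views.

```bash
python3 - <<'E'
from ov import *
import pickle
C=pickle.load(open("C1.pkl","rb"))
p=np.array([.4324,.1983,.039])
for n,b,k in(("side",(260,240,160,150),4),("top",(100,250,160,110),5)):
    x,y,w,h=b; im=cv2.resize(C[n]["color"][y:y+h,x:x+w,::-1],None,fx=k,fy=k,interpolation=cv2.INTER_CUBIC)
    a=np.radians(19.4); ty=np.array([np.cos(a),np.sin(a),0]); tz=np.array([np.sin(a),-np.cos(a),0])
    for z in(0,.019,.073):
        P=np.array([p+[0,0,z]+sy*.011*ty+sz*.0145*tz for sy,sz in((1,1),(1,-1),(-1,-1),(-1,1),(1,1))])
        q=(proj(C[n],P)-[x,y]+.5)*k-.5
        cv2.polylines(im,[np.round(q).astype(np.int32)],False,(0,0,255),1)
    cv2.imwrite(f"pics/p1w_{n}.png",im)
E
```

```text
(no output)
```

View pics/p1w_side.png

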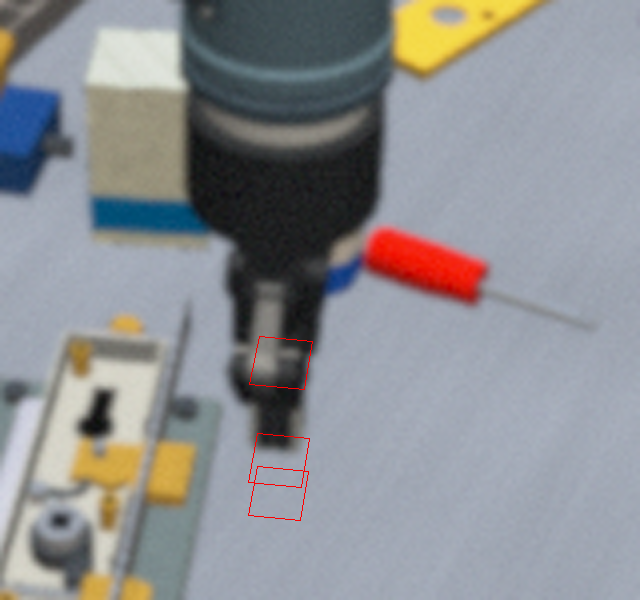

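View pics/p1w_top.png

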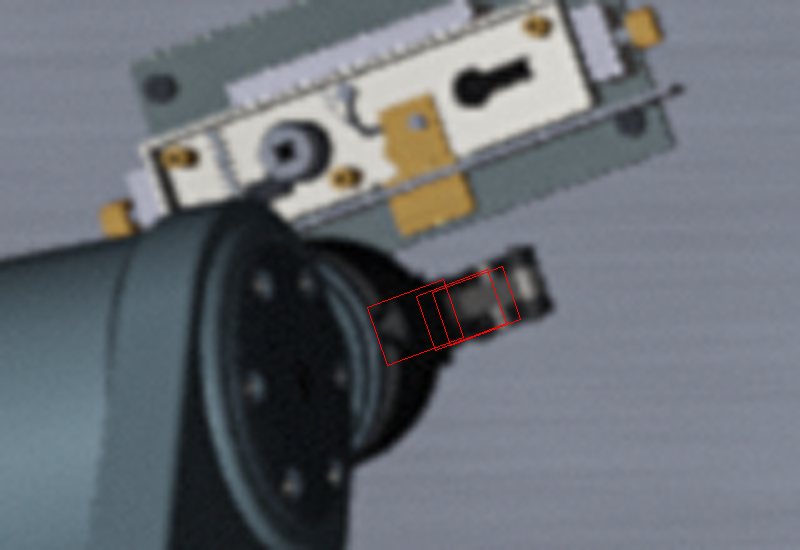

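```bash
python3 - <<'E'
from ov import *
import pickle
C=pickle.load(open("C1.pkl","rb"))
from workcell import sensors
s=sensors.state(); print(s["clock"],s["qpos"],s["eef_pos"])
p=np.array(s["eef_pos"])
for n in("side","top"):
    im=C[n]["color"][:,:,::-1].copy()
    for z in np.arange(0,.3,.05):
        q=proj(C[n],p+[0,0,z])[0]; cv2.circle(im,tuple(int(v) for v in np.round(q)),2,(0,0,255),-1)
    cv2.imwrite(f"pics/p1f_{n}.png",im)
E
```

```text
2.8 [ 10.3075  10.1984 113.1967  -0.0021  56.3046  80.9225] [0.4334 0.1985 0.0399]
```

View pics/p1f_side.png

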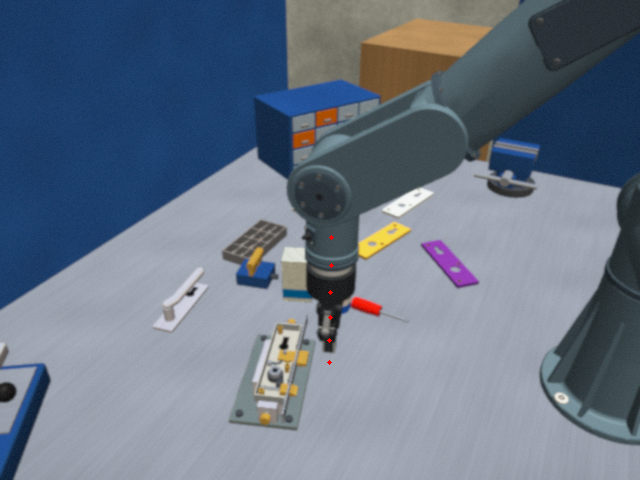

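View pics/p1f_top.png

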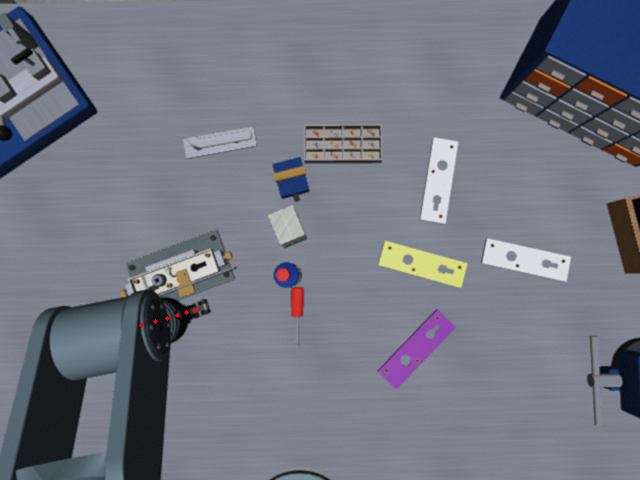

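```bash
python3 - <<'E'
from ov import *
import pickle
C=pickle.load(open("C1.pkl","rb")); C0=pickle.load(open("C0.pkl","rb"))
for n,b,k in(("side",(295,295,70,85),7),):
    x,y,w,h=b
    f=lambda i:cv2.resize(i[y:y+h,x:x+w,::-1],None,fx=k,fy=k,interpolation=cv2.INTER_CUBIC)
    a=f(C[n]["color"]); d=np.abs(C[n]["color"].astype(int)-C0[n]["color"]).astype(np.uint8); d=np.clip(f(d).astype(int)*4,0,255).astype(np.uint8)
    im=np.hstack([a,d])[:, :]; cv2.imwrite("pics/p1z.png",cv2.resize(im,None,fx=.8,fy=.8))
E
```

```text
(no output)
```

View pics/p1z.png

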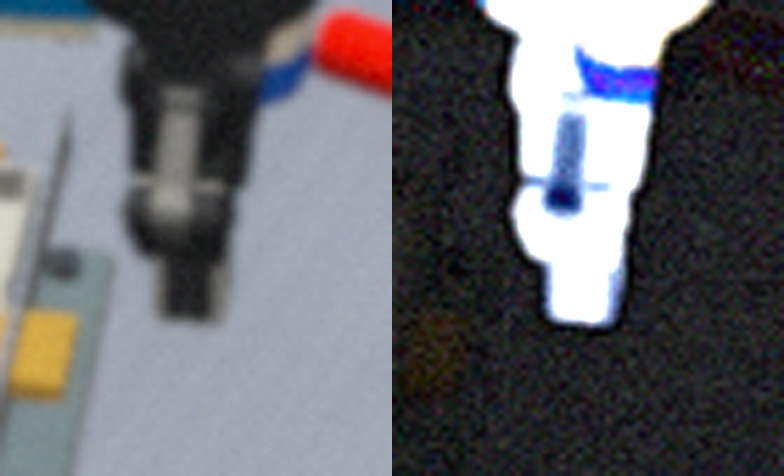

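The visible fingertip in the side view ends at about (330,352), but the TCP projects to (329,362). I'll lower carefully over free bench, watching the force, to find out where the tips really end.

>>> jog_arm --commands "0 0 0 0.015 0 0 0; 0 0 0 0.008 0 0 0; 0 0 0 0.004 0 0 0; 0 0 0 0.002 0 0 0; 0 0 0 0 0 0 0"

```text
clock: 3.42
eef_pos: [0.4308, 0.1985, 0.0079]
orientation: [[-0.0, 0.943, 0.333], [-0.0, 0.333, -0.943], [-1.0, -0.0, -0.0]]
ft_force: [-1.1, 0.4, 0.2]
width: -0.0003
```

```bash
python3 - <<'E'
from ov import *
import pickle
from workcell import sensors
s=sensors.state(); p=np.array(s["eef_pos"]); print(p,s["ft_force"],s["width"])
C=cams(); pickle.dump(C,open("C2.pkl","wb"))
x,y,w,h=(295,295,100,95);k=7
im=cv2.resize(C["side"]["color"][y:y+h,x:x+w,::-1],None,fx=k,fy=k,interpolation=cv2.INTER_CUBIC)
a=np.radians(19.4); ty=np.array([np.cos(a),np.sin(a),0]); tz=np.array([np.sin(a),-np.cos(a),0])
for z in(0,.02):
  P=np.array([p+[0,0,z]+sy*.011*ty+sz*.0145*tz for sy,sz in((1,1),(1,-1),(-1,-1),(-1,1),(1,1))])
  q=(proj(C["side"],P)-[x,y]+.5)*k-.5
  cv2.polylines(im,[np.round(q).astype(np.int32)],False,(0,0,255),1)
cv2.imwrite("pics/p2.png",im[:600])
E
```

```text
[0.4308 0.1985 0.0079] [-1.0985  0.3987  0.2219] -0.00030572047696389914
```

View pics/p2.png

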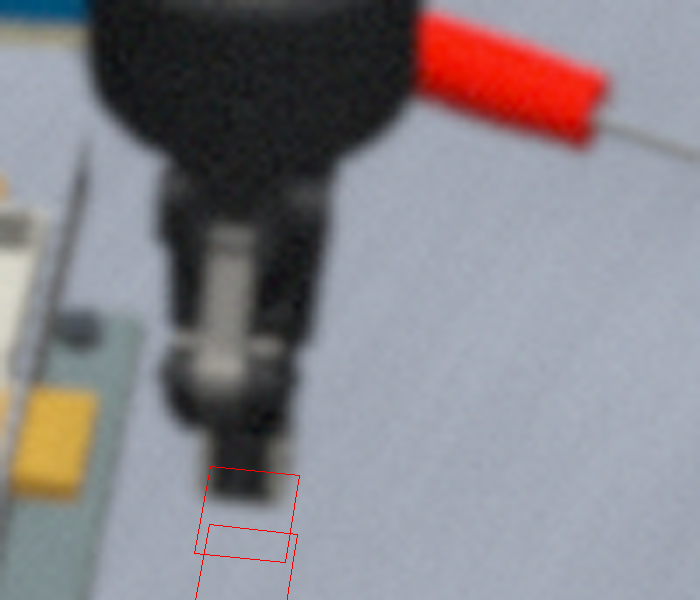

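```bash
python3 - <<'E'
from ov import *
import pickle
C=pickle.load(open("C2.pkl","rb")); s=C["side"]
for z in(0,.01,.02,.03): print(z,back(s,[[329.8,366.2]],z))
t=C["top"]; x,y,w,h=(120,270,120,80);k=6.5
im=cv2.resize(t["color"][y:y+h,x:x+w,::-1],None,fx=k,fy=k,interpolation=cv2.INTER_CUBIC)
p=np.array([.4308,.1985,.0079])
a=np.radians(19.4); ty=np.array([np.cos(a),np.sin(a),0]); tz=np.array([np.sin(a),-np.cos(a),0])
for z in(0,.02,.07,.15):
  P=np.array([p+[0,0,z]+sy*.011*ty+sz*.0145*tz for sy,sz in((1,1),(1,-1),(-1,-1),(-1,1),(1,1))])
  q=(proj(t,P)-[x,y]+.5)*k-.5
  cv2.polylines(im,[np.round(q).astype(np.int32)],False,(0,0,255),1)
cv2.imwrite("pics/p2t.png",im)
E
```

```text
0 [[0.4444 0.1701 0.    ]]
0.01 [[0.4402 0.179  0.01  ]]
0.02 [[0.436  0.1879 0.02  ]]
0.03 [[0.4318 0.1968 0.03  ]]
```

View pics/p2t.png

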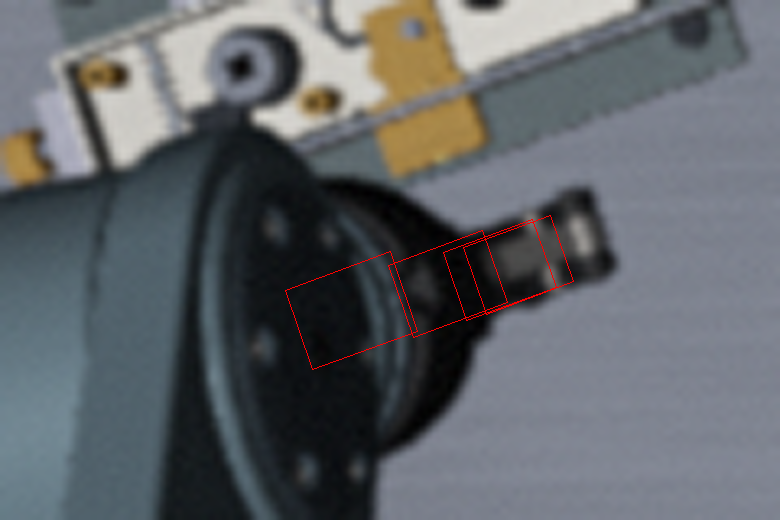

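>>> jog_arm --commands "0 0 0 0.003 0 0 0; 0 0 0 0.002 0 0 0; 0 0 0 0.001 0 0 0; 0 0 0 0.001 0 0 0; 0 0 0 0 0 0 0"

```text
clock: 4.15
eef_pos: [0.4308, 0.1985, 0.0009]
orientation: [[-0.0, 0.943, 0.333], [-0.0, 0.333, -0.943], [-1.0, -0.0, -0.0]]
ft_force: [-0.3, 0.1, -0.2]
width: 0.0001
```

>>> jog_arm --commands "0 0 0 0.001 0 0 0; 0 0 0 0.001 0 0 0; 0 0 0 0.001 0 0 0; 0 0 0 0.001 0 0 0; 0 0 0 0 0 0 0"

```text
clock: 4.78
eef_pos: [0.4307, 0.1985, -0.0031]
orientation: [[-0.0, 0.943, 0.333], [-0.0, 0.333, -0.943], [-1.0, -0.0, -0.0]]
ft_force: [0.0, -0.3, -0.1]
width: -0.0003
```

No contact at TCP z = -3 mm, so the fingertips do end above the stated TCP, as the picture suggests. I'll keep probing in small steps.

>>> jog_arm --commands "0 0 0 0.002 0 0 0; 0 0 0 0.002 0 0 0; 0 0 0 0.001 0 0 0; 0 0 0 0.001 0 0 0; 0 0 0 0 0 0 0"

```text
clock: 5.4
eef_pos: [0.4308, 0.1985, -0.0091]
orientation: [[-0.0, 0.943, 0.333], [-0.0, 0.333, -0.943], [-1.0, -0.0, -0.0]]
ft_force: [0.8, 0.4, 0.3]
width: 0.0003
```

```bash
python3 - <<'E'
from ov import *
import pickle
from workcell import sensors
s=sensors.state(); p=np.array(s["eef_pos"]); print(p,s["ft_force"],s["width"],s["qpos"])
C=cams(); pickle.dump(C,open("C3.pkl","wb"))
save(C["side"]["color"],285,290,100,95,6.2,"pics/p3.png")
E
```

```text
[ 0.4308  0.1985 -0.0091] [0.8064 0.382  0.303 ] 0.0002897543881877347 [ 10.3601  15.6307 114.042    0.      50.334   80.933 ]
```

View pics/p3.png

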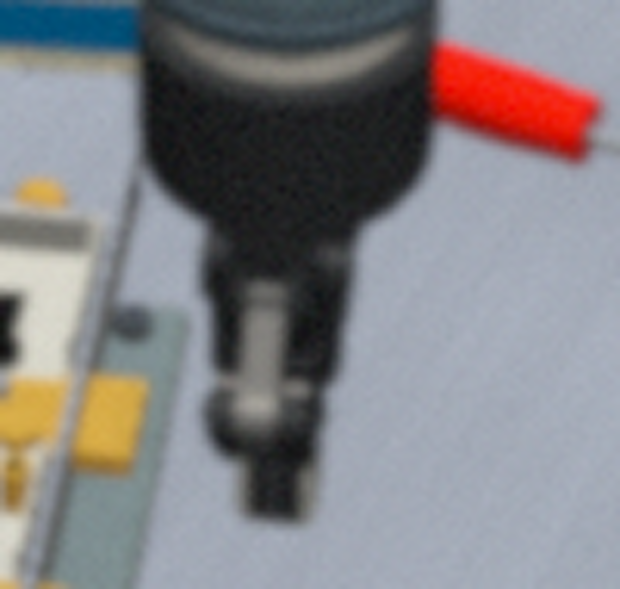

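>>> jog_arm --commands "0 0 0 0.003 0 0 0; 0 0 0 0.003 0 0 0; 0 0 0 0.002 0 0 0; 0 0 0 0.001 0 0 0; 0 0 0 0.001 0 0 0"

```text
clock: 6.12
eef_pos: [0.4308, 0.1985, -0.0191]
orientation: [[-0.0, 0.943, 0.333], [-0.0, 0.333, -0.943], [-1.0, -0.0, -0.0]]
ft_force: [-0.3, 0.1, 0.7]
width: -0.0001
```

>>> jog_arm --commands "0 0 0 0.001 0 0 0; 0 0 0 0.001 0 0 0; 0 0 0 0.001 0 0 0; 0 0 0 0.001 0 0 0"

```text
clock: 6.62
eef_pos: [0.4309, 0.1985, -0.0231]
orientation: [[0.0, 0.943, 0.333], [0.0, 0.333, -0.943], [-1.0, 0.0, -0.0]]
ft_force: [-0.8, -0.7, 0.6]
width: 0.0
```

```bash
python3 - <<'E'
from ov import *
import pickle
from workcell import sensors
s=sensors.state(); p=np.array(s["eef_pos"]); print(p,s["ft_force"],s["width"],s["effort"])
C=cams(); pickle.dump(C,open("C4.pkl","wb"))
print(proj(C["side"],[.4308,.1985,0]), proj(C["side"],[.426,.212,0]))
save(C["side"]["color"],285,290,100,95,6.2,"pics/p4.png")
E
```

```text
[ 0.4309  0.1985 -0.0231] [-0.8261 -0.7393  0.6178] 4.37379281381253e-05 [  0.0001 -39.4123 -23.9146  -0.       0.0235   0.    ]
[[329.5689 379.5026]] [[328.5706 385.7534]]
```

View pics/p4.png

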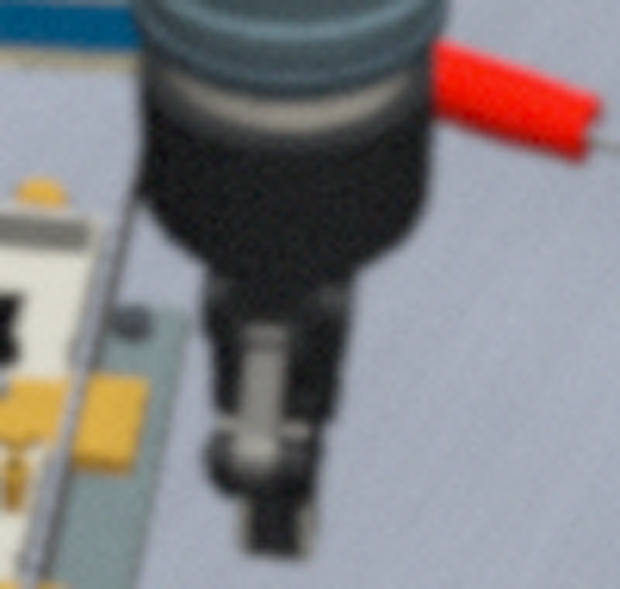

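>>> jog_arm --commands "0 0 0 0.001 0 0 0; 0 0 0 0.001 0 0 0; 0 0 0 0.001 0 0 0; 0 0 0 0.001 0 0 0; 0 0 0 0 0 0 0"

```text
clock: 7.35
eef_pos: [0.4307, 0.1985, -0.0271]
orientation: [[-0.0, 0.943, 0.333], [-0.0, 0.333, -0.943], [-1.0, -0.0, -0.0]]
ft_force: [0.2, 0.1, -1.2]
width: 0.0002
```

>>> jog_arm --commands "0 0 0 0.001 0 0 0; 0 0 0 0.001 0 0 0; 0 0 0 0.001 0 0 0; 0 0 0 0 0 0 0"

```text
clock: 7.85
eef_pos: [0.4307, 0.1985, -0.0301]
orientation: [[-0.0, 0.943, 0.333], [-0.0, 0.333, -0.943], [-1.0, -0.0, -0.0]]
ft_force: [-0.4, 0.2, 0.8]
width: -0.0001
```

>>> jog_arm --commands "0 0 0 0.001 0 0 0; 0 0 0 0.001 0 0 0; 0 0 0 0 0 0 0"

```text
clock: 8.22
eef_pos: [0.4309, 0.1985, -0.0313]
orientation: [[-0.0, 0.943, 0.333], [-0.0, 0.333, -0.943], [-1.0, -0.0, 0.0]]
ft_force: [-3.2, -1.4, 10.0]
width: 0.0001
```

>>> jog_arm --commands "0 0 0 0.001 0 0 0; 0 0 0 0.001 0 0 0; 0 0 0 0 0 0 0"

```text
clock: 8.6
eef_pos: [0.431, 0.1985, -0.0314]
orientation: [[-0.001, 0.943, 0.333], [-0.001, 0.333, -0.943], [-1.0, -0.001, 0.0]]
ft_force: [-13.3, -4.2, 36.5]
width: -0.0003
```

```bash
python3 - <<'E'
from ov import *
import pickle
from workcell import sensors
s=sensors.state(); p=np.array(s["eef_pos"]); print(p,s["ft_force"],s["width"],s["effort"])
C=cams(); pickle.dump(C,open("C5.pkl","wb"))
save(C["side"]["color"],285,290,100,95,6.2,"pics/p5.png")
E
```

```text
[ 0.431   0.1985 -0.0314] [-13.3478  -4.2143  36.4963] -0.0002536059682831657 [ -0.843  -27.4118 -21.6034   0.3661  -4.2191  -0.0045]
```

View pics/p5.png

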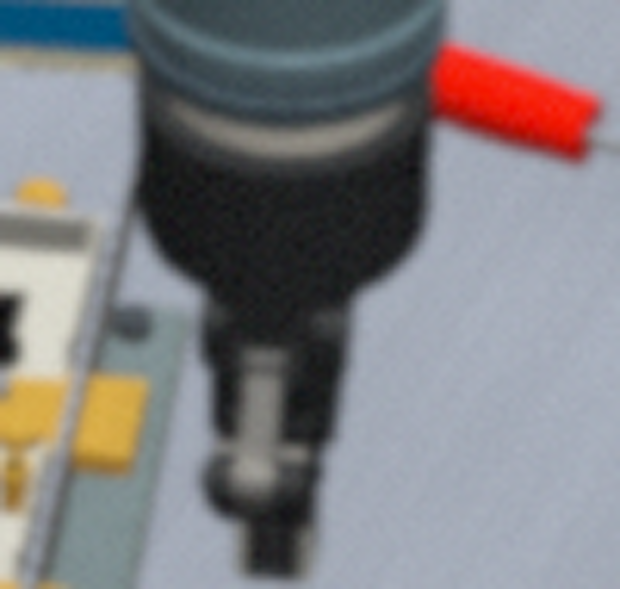

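Contact comes at a reported TCP z of -31.3 mm (36 N). With the fingers shut, the true tips are therefore 31 mm above the reported TCP, and I'll use reported z = tip z - 0.031 from here. I'll back off, go to the bolt's height (tip z ≈ 0.037), and advance along tool +y.

>>> jog_arm --commands "0 0 0 -0.02 0 0 0; 0 0 0 -0.02 0 0 0; 0 0 0 0 0.01 0 0; 0 0 0 0 0.008 0 0; 0 0 0 0 0 0 0"

```text
clock: 9.32
eef_pos: [0.4481, 0.2045, 0.0051]
orientation: [[-0.001, 0.943, 0.333], [-0.0, 0.333, -0.943], [-1.0, -0.001, -0.0]]
ft_force: [-0.3, 0.2, 0.2]
width: 0.0004
```

>>> jog_arm --commands "0 0 0 0 0.003 0 0; 0 0 0 0 0.002 0 0; 0 0 0 0 0.002 0 0; 0 0 0 0 0 0 0"

```text
clock: 9.82
eef_pos: [0.4546, 0.2069, 0.006]
orientation: [[0.0, 0.943, 0.333], [0.0, 0.333, -0.943], [-1.0, 0.0, 0.0]]
ft_force: [0.1, -0.1, 0.2]
width: -0.0001
```

```bash
python3 - <<'E'
from ov import *
import pickle
from workcell import sensors
s=sensors.state(); p=np.array(s["eef_pos"]); print(p,s["ft_force"])
C=cams(); pickle.dump(C,open("C6.pkl","wb"))
save(C["side"]["color"],255,310,100,95,6.2,"pics/p6.png")
E
```

```text
[0.4546 0.2069 0.006 ] [ 0.077  -0.119   0.2194]
```

View pics/p6.png

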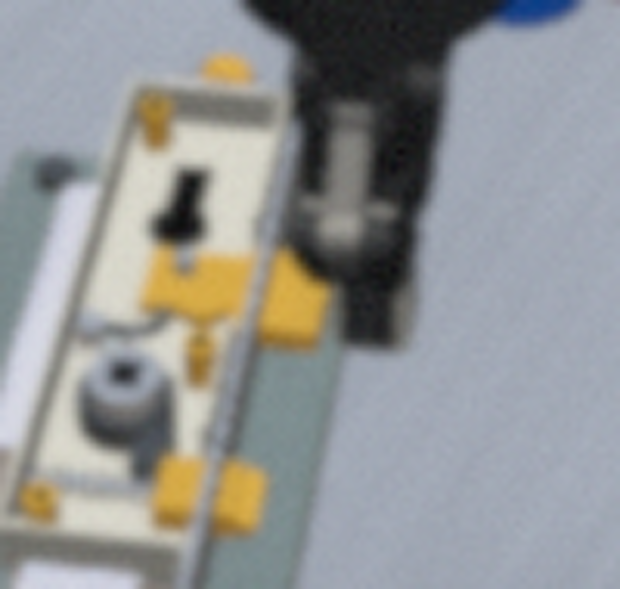

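>>> jog_arm --commands "0 0 0 0 0.002 0 0; 0 0 0 0 0.002 0 0; 0 0 0 0 0 0 0"

```text
clock: 10.3
eef_pos: [0.4578, 0.2081, 0.0059]
orientation: [[-0.001, 0.943, 0.333], [-0.0, 0.333, -0.943], [-1.0, -0.001, -0.0]]
ft_force: [-2.2, -0.9, 1.0]
width: 0.0
```

>>> jog_arm --commands "0 0 0 0 0.002 0 0; 0 0 0 0 0.002 0 0; 0 0 0 0 0 0 0"

```text
clock: 10.68
eef_pos: [0.461, 0.2092, 0.0057]
orientation: [[-0.002, 0.943, 0.333], [-0.001, 0.333, -0.943], [-1.0, -0.002, -0.0]]
ft_force: [-4.4, -2.7, 3.5]
width: 0.0001
```

>>> jog_arm --commands "0 0 0 0 0.002 0 0; 0 0 0 0 0.001 0 0; 0 0 0 0 0 0 0"

```text
clock: 11.05
eef_pos: [0.4634, 0.21, 0.0057]
orientation: [[-0.003, 0.943, 0.333], [-0.001, 0.333, -0.943], [-1.0, -0.003, -0.0]]
ft_force: [-7.0, -2.5, 4.3]
width: -0.0
```

>>> jog_arm --commands "0 0 0 0 0.001 0 0; 0 0 0 0 0.001 0 0; 0 0 0 0 0 0 0"

```text
clock: 11.42
eef_pos: [0.4651, 0.2106, 0.0057]
orientation: [[-0.003, 0.943, 0.333], [-0.001, 0.333, -0.943], [-1.0, -0.004, 0.0]]
ft_force: [-6.2, -3.5, 5.3]
width: -0.0001
```

>>> jog_arm --commands "0 0 0 0 0.001 0 0; 0 0 0 0 0.001 0 0; 0 0 0 0 0 0 0"

```text
clock: 11.8
eef_pos: [0.4695, 0.2121, 0.0062]
orientation: [[0.002, 0.943, 0.332], [0.001, 0.332, -0.943], [-1.0, 0.002, 0.0]]
ft_force: [0.2, 0.3, -0.1]
width: -0.0003
```

```bash
python3 - <<'E'
from ov import *
import pickle
from workcell import sensors
s=sensors.state(); p=np.array(s["eef_pos"]); print(p,s["ft_force"])
C=cams(); pickle.dump(C,open("C7.pkl","wb"))
save(C["side"]["color"],255,310,100,95,6.2,"pics/p7.png")
E
```

```text
[0.4695 0.2121 0.0062] [ 0.219   0.3234 -0.1082]
```

View pics/p7.png

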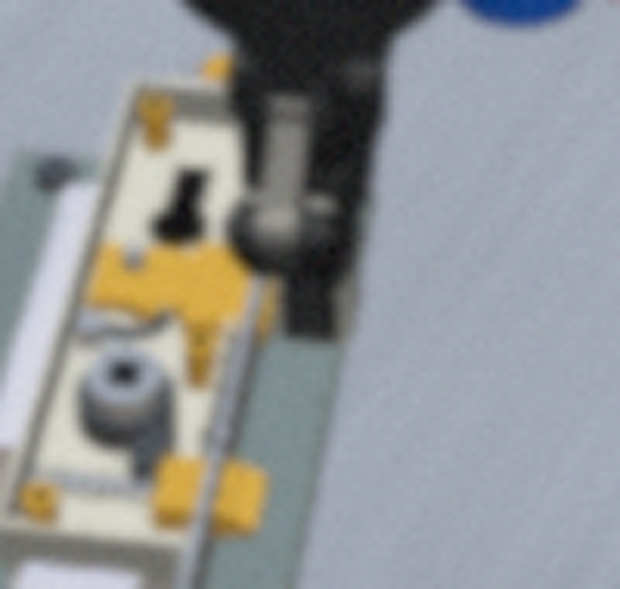

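The force built to 7 N and then dropped to zero, and the bolt jumped home (its tail is now at (95,285) in the crop). I'll back off and check that it stays.

>>> jog_arm --commands "0 0 0 0 -0.01 0 0; 0 0 0 0 -0.02 0 0; 0 0 0 -0.03 -0.03 0 0; 0 0 0 -0.06 0 0 0; 0 0 0 -0.06 -0.02 0 0.065"

```text
clock: 12.52
eef_pos: [0.3928, 0.1851, 0.1568]
orientation: [[0.0, 0.943, 0.333], [0.0, 0.333, -0.943], [-1.0, 0.0, -0.0]]
ft_force: [-0.2, -0.4, 0.9]
width: 0.0171
```

```bash
python3 - <<'E'
from ov import *
import pickle
from workcell import sensors
s=sensors.state(); p=np.array(s["eef_pos"]); print(p,s["ft_force"],s["clock"])
C=cams(); pickle.dump(C,open("C8.pkl","wb"))
save(C["side"]["color"],225,310,100,122,4.9,"pics/p8s.png")
save(C["top"]["color"],117,225,122,93,6.4,"pics/p8t.png")
E
```

```text
[0.3928 0.1851 0.1568] [-0.1975 -0.431   0.9308] 12.525
```

View pics/p8s.png

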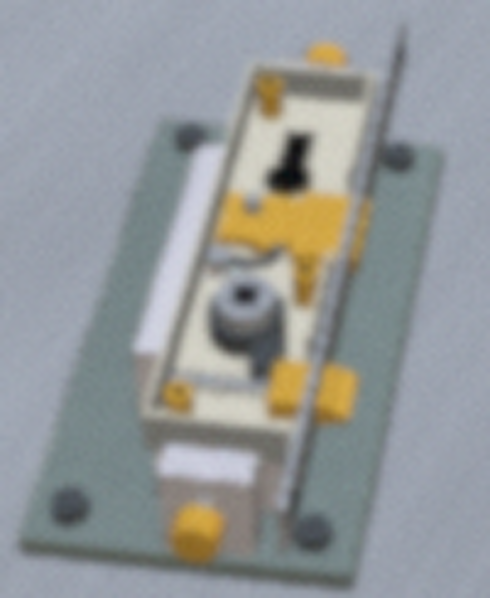

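View pics/p8t.png

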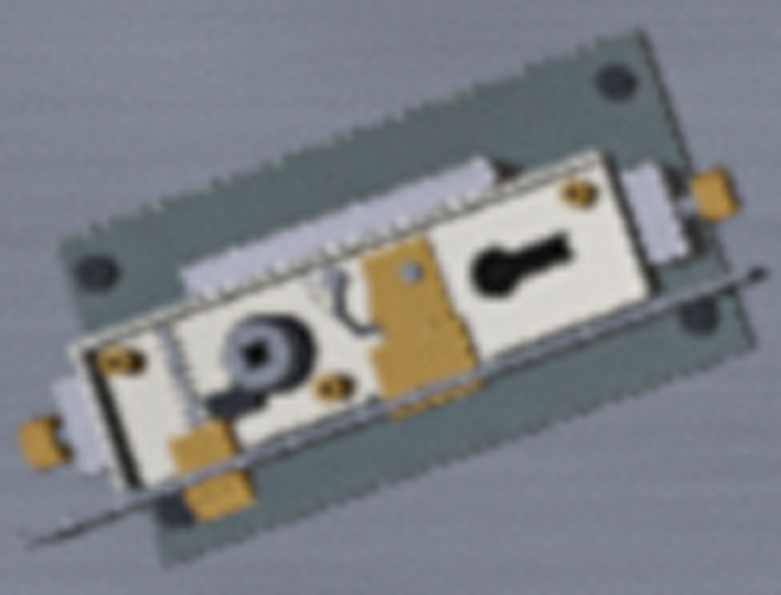

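The bolt stays home by itself, with only a sliver still proud of the forend at about (435,402). Next is the move to the cover.

```bash
python3 - <<'E'
from plan import *
plan([.392,.185,.1615],-70.6,[(.41,.11,.20,-60),(.519,-.2575,.18,-16.24),(.519,-.2575,.01,-16.24)])
E
```

```text
-5.3 0 0 -0.0193 -0.004 0.0384; -5.3 0 0 -0.0192 -0.0075 0.0378; 
  -> cmd [0.41 0.11 0.2 ] -60.0
-6.3 0 0 0.0029 -0.0128 0.0533; -6.2 0 0 0.0029 -0.0185 0.0515; -6.3 0 0 0.0028 -0.024 0.0492; -6.2 0 0 0.0028 -0.0292 0.0463; -6.3 0 0 0.0029 -0.0341 0.0429; -6.2 0 0 0.0028 -0.0386 0.0389; -6.3 0 0 0.0029 -0.0425 0.0345; 
  -> cmd [ 0.519  -0.2575  0.18  ] -16.2
0 0 0 0.0567 0 -0; 0 0 0 0.0566 0 -0; 0 0 0 0.0567 0 -0; 
  -> cmd [ 0.519  -0.2575  0.01  ] -16.2
```

>>> jog_arm --commands "-5.3 0 0 -0.02 -0.004 0.038 0.066; -5.3 0 0 -0.02 -0.008 0.038 0.066; -6.3 0 0 0.003 -0.013 0.053 0.066; -6.2 0 0 0.003 -0.019 0.052 0.066; -6.3 0 0 0.003 -0.024 0.049 0.066"

```text
clock: 13.25
eef_pos: [0.4567, -0.0492, 0.1857]
orientation: [[0.0, 0.656, 0.755], [0.0, 0.755, -0.656], [-1.0, 0.0, -0.0]]
ft_force: [0.6, 0.3, 0.8]
width: 0.066
```

>>> jog_arm --commands "-6.2 0 0 0.003 -0.029 0.046 0.066; -6.3 0 0 0.003 -0.034 0.043 0.066; -6.2 0 0 0.003 -0.039 0.039 0.066; -6.3 0 0 0.003 -0.042 0.034 0.066; 0 0 0 0 0 0 0.066"

```text
clock: 13.88
eef_pos: [0.5186, -0.26, 0.1727]
orientation: [[-0.001, 0.282, 0.96], [0.0, 0.96, -0.282], [-1.0, 0.0, -0.001]]
ft_force: [-0.8, 0.6, -0.3]
width: 0.066
```

>>> jog_arm --commands "0 0 0 0.05 0 0 0.066; 0 0 0 0.05 0 0 0.066; 0 0 0 0.04 0 0 0.066; 0 0 0 0 0 0 0.066; 0 0 0 0 0 0 0.066"

```text
clock: 14.5
eef_pos: [0.5199, -0.2569, 0.0358]
orientation: [[0.001, 0.278, 0.96], [-0.001, 0.96, -0.278], [-1.0, -0.001, 0.001]]
ft_force: [0.4, -0.7, 0.9]
width: 0.066
```

```bash
python3 - <<'E'
from ov import *
import pickle
from workcell import sensors
s=sensors.state(); p=np.array(s["eef_pos"]); print(p,s["ft_force"],s["clock"],s["width"],s["orientation"])
C=cams(); pickle.dump(C,open("C9.pkl","wb"))
save(C["side"]["color"],320,190,120,90,6,"pics/p9s.png")
save(C["top"]["color"],360,210,130,95,6,"pics/p9t.png")
E
```

```text
[ 0.5199 -0.2569  0.0358] [ 0.4391 -0.7111  0.9303] 14.5 0.06597628727863968 [[ 0.0013  0.2783  0.9605]
 [-0.0009  0.9605 -0.2783]
 [-1.     -0.0005  0.0015]]
```

View pics/p9s.png

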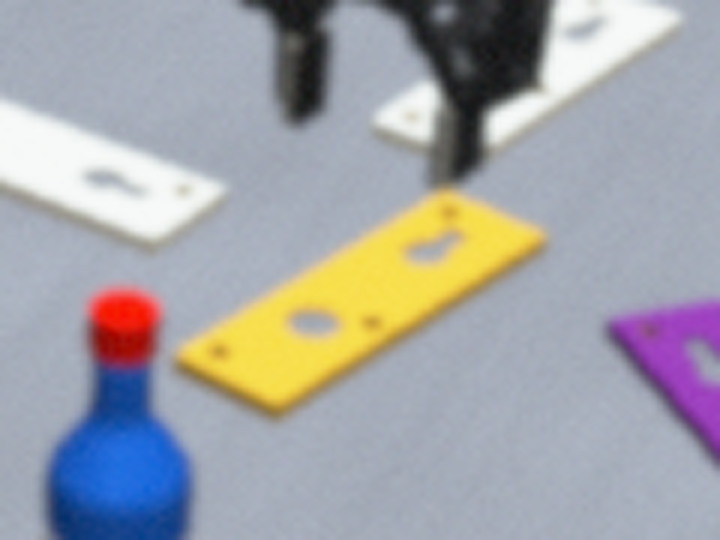

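View pics/p9t.png

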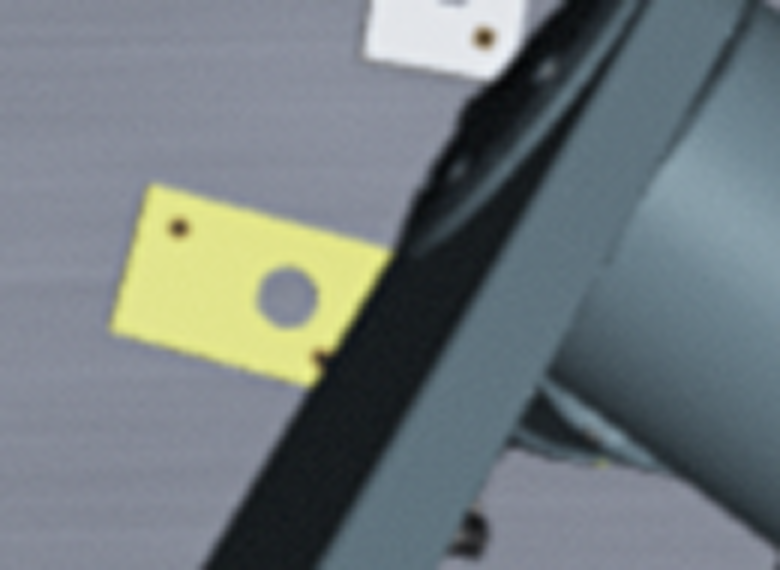

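>>> jog_arm --commands "0 0 0 0.03 0 0 0.066; 0 0 0 0.02 0 0 0.066; 0 0 0 0.005 0 0 0.066; 0 0 0 0 0 0 0.066; 0 0 0 0 0 0 0.066"

```text
clock: 15.22
eef_pos: [0.5199, -0.2575, -0.0198]
orientation: [[0.001, 0.278, 0.96], [-0.001, 0.96, -0.278], [-1.0, -0.001, 0.001]]
ft_force: [-0.5, 0.3, 0.3]
width: 0.0658
```

```bash
python3 - <<'E'
from ov import *
import pickle
from workcell import sensors
s=sensors.state(); p=np.array(s["eef_pos"]); print(p,s["ft_force"],s["clock"],s["width"])
C=cams(); pickle.dump(C,open("C10.pkl","wb"))
save(C["side"]["color"],320,190,120,90,6,"pics/p10s.png")
E
```

```text
[ 0.5199 -0.2575 -0.0198] [-0.4889  0.2764  0.3415] 15.225 0.06581074285198284
```

View pics/p10s.png

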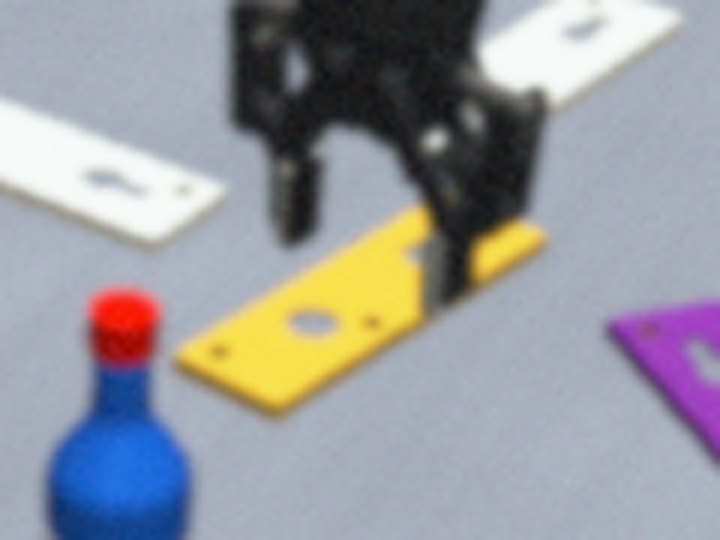

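>>> jog_arm --commands "0 0 0 0.006 0 0 0.066; 0 0 0 0.004 0 0 0.066; 0 0 0 0.003 0 0 0.066; 0 0 0 0.001 0 0 0.066; 0 0 0 0 0 0 0.066"

```text
clock: 15.95
eef_pos: [0.5191, -0.2569, -0.0348]
orientation: [[-0.0, 0.279, 0.96], [0.0, 0.96, -0.279], [-1.0, 0.0, -0.0]]
ft_force: [0.9, 0.4, -0.1]
width: 0.0661
```

>>> jog_arm --commands "0 0 0 0.001 0 0 0.066; 0 0 0 0.001 0 0 0.066; 0 0 0 0 0 0 0.066"

```text
clock: 16.32
eef_pos: [0.5191, -0.2569, -0.0368]
orientation: [[-0.0, 0.279, 0.96], [0.0, 0.96, -0.279], [-1.0, 0.0, -0.0]]
ft_force: [-1.0, 0.1, 0.3]
width: 0.0657
```

>>> jog_arm --commands "0 0 0 0.001 0 0 0.066; 0 0 0 0 0 0 0.066"

```text
clock: 16.58
eef_pos: [0.5192, -0.257, -0.0378]
orientation: [[-0.0, 0.279, 0.96], [0.0, 0.96, -0.279], [-1.0, 0.0, -0.0]]
ft_force: [-0.0, 0.1, 0.9]
width: 0.0659
```

>>> jog_arm --commands "0 0 0 0.001 0 0 0.066; 0 0 0 0 0 0 0.066"

```text
clock: 16.82
eef_pos: [0.5192, -0.257, -0.0379]
orientation: [[-0.0, 0.278, 0.96], [-0.0, 0.96, -0.278], [-1.0, -0.0, -0.0]]
ft_force: [-2.8, 0.9, 7.8]
width: 0.066
```

>>> jog_arm --commands "0 0 0 0.001 0 0 0.066; 0 0 0 0 0 0 0.066"

```text
clock: 17.08
eef_pos: [0.5193, -0.2571, -0.0379]
orientation: [[-0.0, 0.278, 0.961], [0.0, 0.961, -0.278], [-1.0, -0.0, -0.0]]
ft_force: [-5.9, 4.2, 16.9]
width: 0.066
```

The tips touch at a reported z of -37.9 mm with the jaws at 66 mm, which matches the linkage estimate. I'll raise 7 mm so the tips end about 2 mm above the bench at 52 mm opening, then close.

>>> jog_arm --commands "0 0 0 -0.007 0 0 0.066; 0 0 0 0 0 0 0.06; 0 0 0 0 0 0 0.054; 0 0 0 0 0 0 0.045; 0 0 0 0 0 0 0.04" --grip_force 60

```text
clock: 17.7
eef_pos: [0.5197, -0.2573, -0.0322]
orientation: [[0.001, 0.279, 0.96], [-0.001, 0.96, -0.279], [-1.0, -0.0, 0.001]]
ft_force: [-0.6, 0.4, 4.7]
width: 0.05
```

>>> jog_arm --commands "0 0 0 0 0 0 0.04; 0 0 0 0 0 0 0.04; 0 0 0 -0.005 0 0 0.04; 0 0 0 -0.01 0 0 0.04; 0 0 0 0 0 0 0.04"

```text
clock: 18.32
eef_pos: [0.5198, -0.2574, -0.0168]
orientation: [[0.001, 0.279, 0.96], [-0.001, 0.96, -0.279], [-1.0, -0.001, 0.001]]
ft_force: [0.9, 0.2, -2.4]
width: 0.0502
```

```bash
python3 - <<'E'
from ov import *
import pickle
from workcell import sensors
s=sensors.state(); p=np.array(s["eef_pos"]); print(p,s["ft_force"],s["moment"],s["clock"],s["width"])
C=cams(); pickle.dump(C,open("C11.pkl","wb"))
save(C["side"]["color"],320,190,120,90,6,"pics/p11s.png")
E
```

```text
[ 0.5198 -0.2574 -0.0168] [ 0.9172  0.1935 -2.3867] [-0.0087  0.066   0.0283] 18.325 0.050152540930407385
```

View pics/p11s.png

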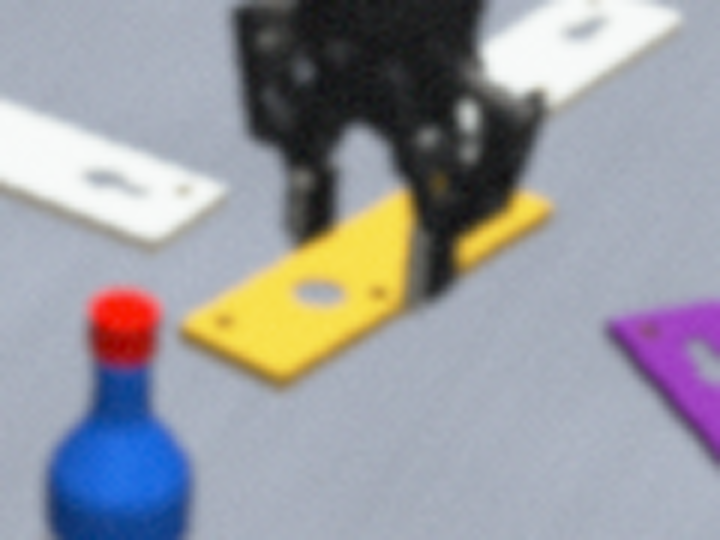

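The cover is gripped (about 50 mm opening) and lifting level. Next I plan the carry, high over the bottle, to a hover above the lock.

```bash
python3 - <<'E'
from plan import *
T=jig(.001,.0028); print(T)
plan([.5196,-.2572,-.0178],-16.2,[(.5196,-.2572,.19,-16.2),(*T,.19,19.42),(*T,.09,19.42)],step=.05)
E
```

```text
[0.50301213 0.23797319]
-0 0 0 -0.0416 0 0; -0 0 0 -0.0416 0 0; -0 0 0 -0.0415 0 0; -0 0 0 -0.0416 0 0; -0 0 0 -0.0415 0 0; 
  -> cmd [ 0.5196 -0.2572  0.19  ] -16.2
-3.6 0 0 0 0.0471 -0.0154; -3.6 0 0 0 0.048 -0.0124; -3.6 0 0 0 0.0486 -0.0094; -3.5 0 0 0 0.0491 -0.0063; -3.6 0 0 0 0.0494 -0.0033; -3.5 0 0 0 0.0496 -0.0002; -3.6 0 0 0 0.0495 0.0028; -3.5 0 0 0 0.0492 0.0059; -3.6 0 0 0 0.0487 0.009; -3.5 0 0 0 0.0481 0.012; 
  -> cmd [0.503 0.238 0.19 ] 19.4
-0 0 0 0.05 -0 -0; -0 0 0 0.05 -0 -0; 
  -> cmd [0.503 0.238 0.09 ] 19.4
```

>>> jog_arm --commands "0 0 0 -0.02 0 0 0.04; 0 0 0 -0.045 0 0 0.04; 0 0 0 -0.05 0 0 0.04; 0 0 0 -0.05 0 0 0.04; 0 0 0 -0.043 0 0 0.04"

```text
clock: 19.05
eef_pos: [0.5194, -0.2571, 0.1938]
orientation: [[0.002, 0.278, 0.96], [-0.002, 0.96, -0.278], [-1.0, -0.001, 0.002]]
ft_force: [-0.1, -0.8, -2.1]
width: 0.0497
```

>>> jog_arm --commands "-3.6 0 0 0 0.047 -0.015 0.04; -3.6 0 0 0 0.048 -0.012 0.04; -3.6 0 0 0 0.049 -0.009 0.04; -3.5 0 0 0 0.049 -0.006 0.04; -3.6 0 0 0 0.049 -0.003 0.04"

```text
clock: 19.68
eef_pos: [0.5123, -0.0084, 0.1916]
orientation: [[0.001, -0.032, 0.999], [-0.0, 0.999, 0.032], [-1.0, -0.0, 0.001]]
ft_force: [-0.2, 0.9, -1.2]
width: 0.0498
```

>>> jog_arm --commands "-3.5 0 0 0 0.05 0 0.04; -3.6 0 0 0 0.049 0.003 0.04; -3.5 0 0 0 0.049 0.006 0.04; -3.6 0 0 0 0.049 0.009 0.04; -3.5 0 0 0 0.048 0.012 0.04"

```text
clock: 20.3
eef_pos: [0.5045, 0.2394, 0.1917]
orientation: [[0.001, -0.335, 0.942], [0.0, 0.942, 0.335], [-1.0, -0.0, 0.002]]
ft_force: [-0.1, -1.6, -1.3]
width: 0.0499
```

>>> jog_arm --commands "0 0 0 0 0 0 0.04; 0 0 0 0.04 0 0 0.04; 0 0 0 0.04 0 0 0.04; 0 0 0 0.02 0 0 0.04; 0 0 0 0 0 0 0.04"

```text
clock: 20.92
eef_pos: [0.5034, 0.2364, 0.0892]
orientation: [[-0.003, -0.332, 0.943], [-0.001, 0.943, 0.332], [-1.0, 0.0, -0.004]]
ft_force: [0.2, -0.7, -2.0]
width: 0.0501
```

```bash
python3 - <<'E'
from ov import *
import pickle
from workcell import sensors
s=sensors.state(); p=np.array(s["eef_pos"]); print(p,s["ft_force"],s["moment"],s["clock"],s["width"],s["orientation"])
C=cams(); pickle.dump(C,open("C12.pkl","wb"))
save(C["side"]["color"],225,270,120,150,4,"pics/p12s.png")
save(C["top"]["color"],100,210,150,110,5.3,"pics/p12t.png")
E
```

```text
[0.5034 0.2364 0.0892] [ 0.1581 -0.6923 -2.0033] [ 0.0058 -0.0276  0.0339] 20.925 0.05009672244514271 [[-0.0035 -0.3315  0.9434]
 [-0.0011  0.9434  0.3315]
 [-1.      0.0001 -0.0036]]
```

View pics/p12s.png

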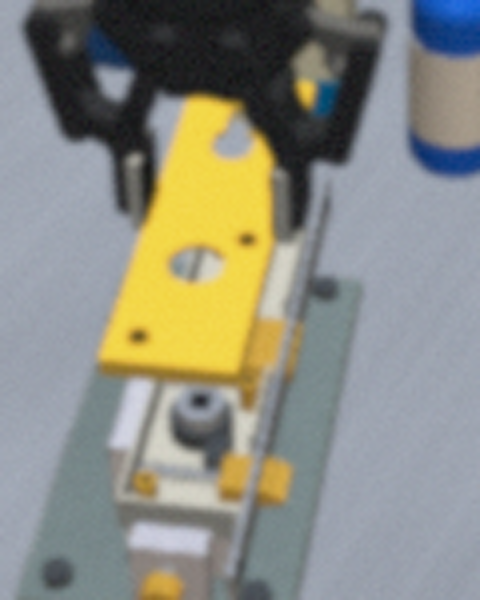

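View pics/p12t.png

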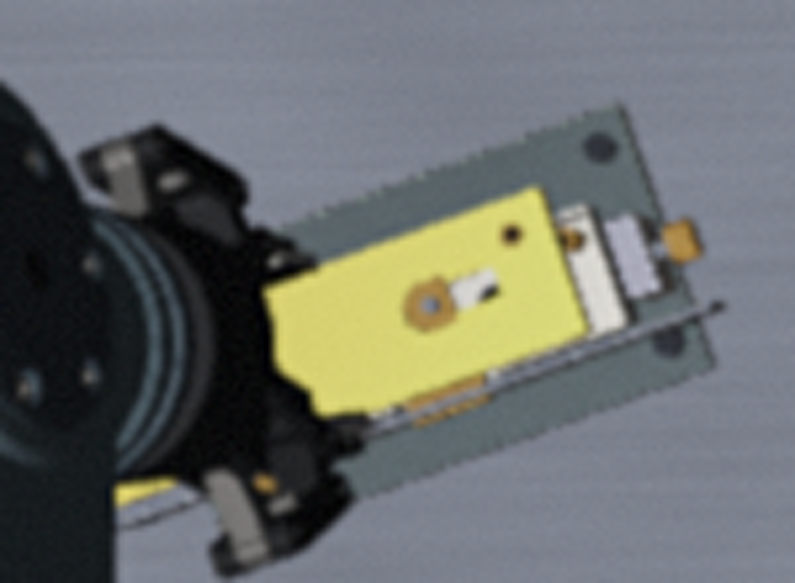

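The cover is held level, well above the lock. I'll lower to an intermediate clearance (cover edge about 85 mm) and measure the alignment there.

>>> jog_arm --commands "0 0 0 0.015 0 0 0.04; 0 0 0 0.015 0 0 0.04; 0 0 0 0.005 0 0 0.04; 0 0 0 0 0 0 0.04; 0 0 0 0 0 0 0.04"

```text
clock: 21.65
eef_pos: [0.505, 0.2378, 0.0556]
orientation: [[0.001, -0.333, 0.943], [0.0, 0.943, 0.333], [-1.0, -0.0, 0.001]]
ft_force: [0.5, -0.2, -1.5]
width: 0.0499
```

```bash
python3 - <<'E'
from ov import *
import pickle
from workcell import sensors
s=sensors.state(); p=np.array(s["eef_pos"]); print(p,s["ft_force"],s["moment"],s["clock"],s["width"],s["orientation"])
C=cams(); pickle.dump(C,open("C13.pkl","wb"))
save(C["side"]["color"],245,280,90,120,5,"pics/p13s.png")
save(C["top"]["color"],140,230,100,75,8,"pics/p13t.png")
E
```

```text
[0.505  0.2378 0.0556] [ 0.5406 -0.2315 -1.5098] [-0.0487 -0.0094 -0.006 ] 21.65 0.0498957591554 [[ 0.0005 -0.3327  0.943 ]
 [ 0.0001  0.943   0.3327]
 [-1.     -0.      0.0005]]
```

View pics/p13s.png

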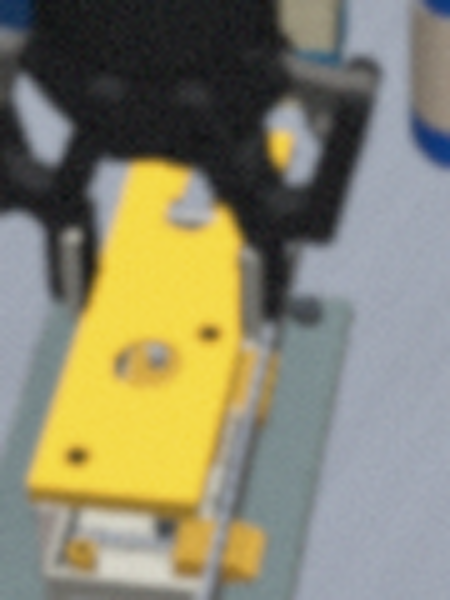

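View pics/p13t.png

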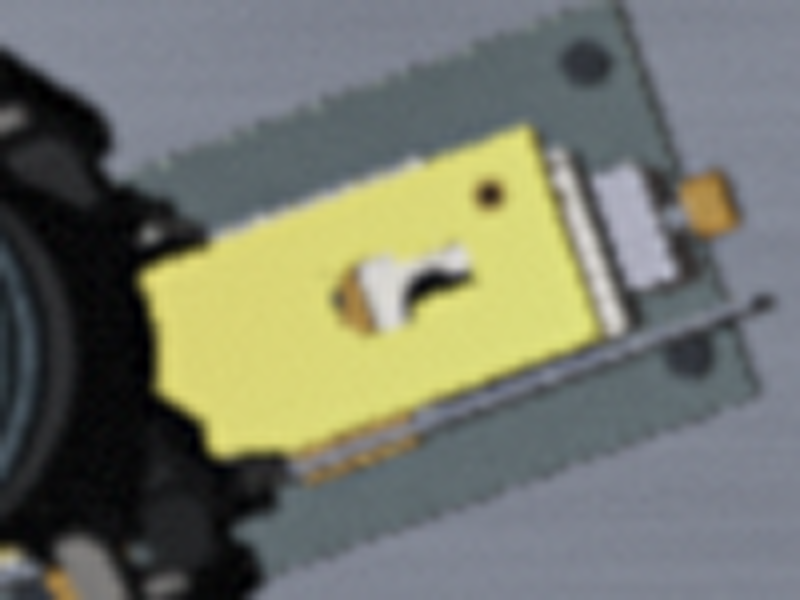

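```bash
cat > ali.py <<'E'
from h import *
mk=lambda k,x,y:(lambda a:(np.array(a)+.5)/k-.5+[x,y])
JT=[.503,.235,.339]; JS=[.5028,.2398,.3498]
def rel(p,J):
    # side angle noisy: use top angle
    c,s=np.cos(.339),np.sin(.339); d=np.array(p[:2])-J[:2]; return 1e3*np.array([c*d[0]+s*d[1],-s*d[0]+c*d[1]]), np.degrees(p[2]-.339)
def fit(c,L,U,z,J):
    L=np.array(L)/1e3+[0,0,z]; f=lambda p:(proj(c,tf(p,L))-U).ravel()
    r=least_squares(f,[.503,.236,.339],loss="soft_l1",f_scale=.5); print("pose",r.x,"in jig mm",*rel(r.x,J)); print(f(r.x).reshape(-1,2).T); return r.x
E
python3 - <<'E'
from ali import *
import pickle
C=pickle.load(open("C13.pkl","rb"))
z=.0556+.0322
fit(C["top"],[[26,-87.5,8],[-26,-87.5,8],[1,-40,8]],mk(8,140,230)([[530,123],[603,340],[368,297]]),z,JT)
fit(C["side"],[[26,87.5,8],[-26,87.5,8],[1,32,8]],mk(5,245,280)([[31,488],[201,503],[146,363]]),z,JS)
E
```

```text
pose [0.5043 0.2357 0.3254] in jig mm [1.483 0.225] -0.7807626622548892
[[-0.0175 -0.2149  0.2384]
 [ 0.4256 -0.2785 -0.0786]]
pose [0.506  0.239  0.3638] in jig mm [ 2.7307 -1.811 ] 1.4183696103287768
[[-0.2261  0.1904  0.0288]
 [-0.0748 -0.082   0.166 ]]
```

The cover is within about 2 mm of alignment. I'll correct -1.3 mm in x and +0.5 mm in y, and lower 20 mm to put its lower edge at about 68 mm.

>>> jog_arm --commands "0 0 0 0 0.0005 -0.0013 0.04; 0 0 0 0.008 0 0 0.04; 0 0 0 0.006 0 0 0.04; 0 0 0 0.004 0 0 0.04; 0 0 0 0.002 0 0 0.04"

```text
clock: 22.38
eef_pos: [0.503, 0.2376, 0.0347]
orientation: [[-0.001, -0.333, 0.943], [-0.0, 0.943, 0.333], [-1.0, 0.0, -0.001]]
ft_force: [-1.1, -0.1, -1.9]
width: 0.0501
```

>>> jog_arm --commands "0 0 0 0 0 0 0.04; 0 0 0 0 0 0 0.04; 0 0 0 0 0 0 0.04; 0 0 0 0 0 0 0.04"

```text
clock: 22.88
eef_pos: [0.5034, 0.2377, 0.0354]
orientation: [[0.0, -0.333, 0.943], [0.0, 0.943, 0.333], [-1.0, -0.0, 0.0]]
ft_force: [0.5, -0.4, -1.2]
width: 0.0501
```

```bash
python3 - <<'E'
from ov import *
import pickle
from workcell import sensors
s=sensors.state(); p=np.array(s["eef_pos"]); print(p,s["ft_force"],s["moment"],s["clock"],s["width"],s["orientation"])
C=cams(); pickle.dump(C,open("C14.pkl","wb"))
save(C["side"]["color"],240,290,90,120,5,"pics/p14s.png")
save(C["top"]["color"],140,230,100,75,8,"pics/p14t.png")
E
```

```text
[0.5034 0.2377 0.0354] [ 0.5193 -0.3883 -1.2233] [0.0351 0.0116 0.0495] 22.875 0.05011911309570278 [[ 0.0002 -0.3327  0.943 ]
 [ 0.0001  0.943   0.3327]
 [-1.     -0.      0.0002]]
```

View pics/p14s.png

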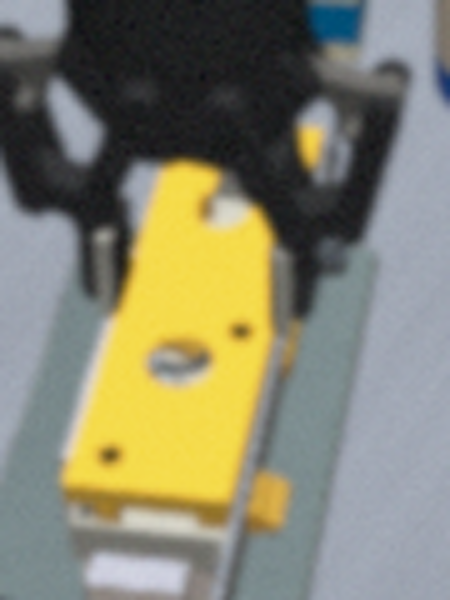

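View pics/p14t.png

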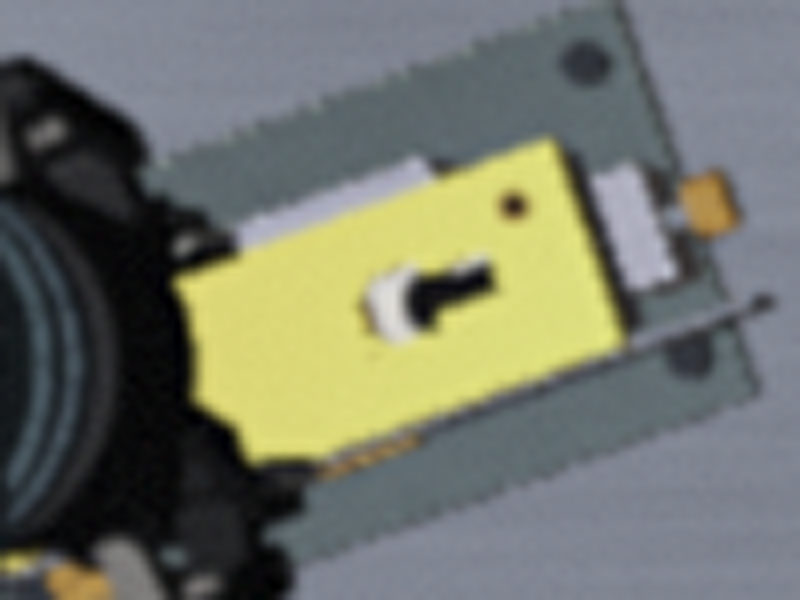

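```bash
python3 - <<'E'
from ali import *
import pickle
C=pickle.load(open("C14.pkl","rb"))
z=.0354+.0322
pt=fit(C["top"],[[26,-87.5,8],[-26,-87.5,8],[1,-40,8]],mk(8,140,230)([[555,137],[628,342],[398,303]]),z,JT)
ps=fit(C["side"],[[26,87.5,8],[-26,87.5,8],[1,32,8]],mk(5,240,290)([[62,487],[230,500],[180,362]]),z,JS)
# overlay of ideal cover outline + pear + follower at z, per-camera jig
def draw(n,J,box,k,ang=.339):
    c=C[n];x,y,w,h=box; im=cv2.resize(c["color"][y:y+h,x:x+w,::-1],None,fx=k,fy=k,interpolation=cv2.INTER_CUBIC)
    a=np.linspace(0,2*np.pi,40); Z=z+.008
    J=[J[0],J[1],ang]
    for P in [np.array([[-25,-87.5],[27,-87.5],[27,87.5],[-25,87.5],[-25,-87.5]]),np.c_[2+8.5*np.cos(a),-40+8.5*np.sin(a)],np.c_[2+11*np.cos(a),32+11*np.sin(a)]]:
        W=tf(J,np.c_[P/1e3,np.full(len(P),Z)]); q=(proj(c,W)-[x,y]+.5)*k-.5
        cv2.polylines(im,[np.round(q).astype(np.int32)],False,(0,0,255),1)
    cv2.imwrite(f"pics/p14o_{n}.png",im)
draw("top",JT,(140,230,100,75),8); draw("side",JS,(240,290,90,120),5)
E
```

```text
pose [0.5027 0.235  0.3326] in jig mm [-0.2513  0.0435] -0.36544593056964686
[[-0.0165 -0.2293  0.2522]
 [-0.0746  0.0224  0.0521]]
pose [0.5037 0.2386 0.3478] in jig mm [ 0.4282 -1.3709] 0.507042274395621
[[-0.0243  0.2494 -0.2321]
 [-0.3592  0.4577 -0.0625]]
```

View pics/p14o_top.png

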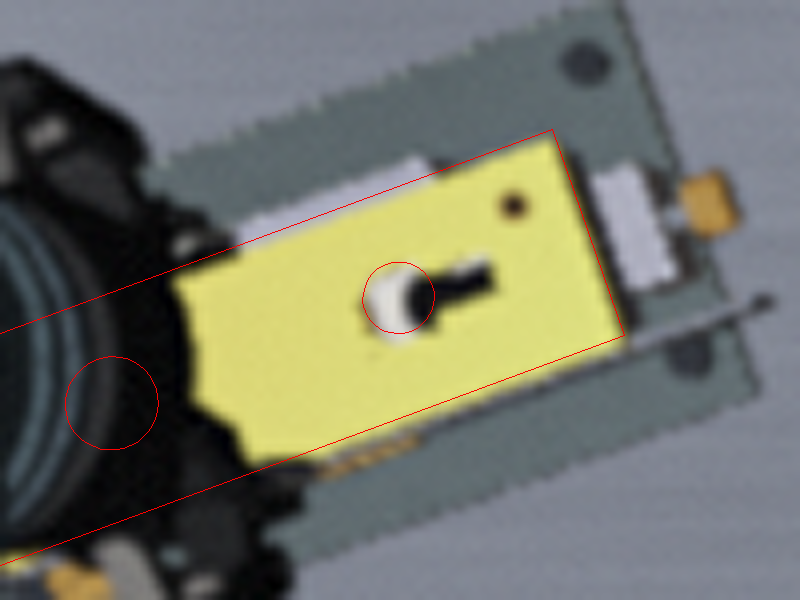

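View pics/p14o_side.png

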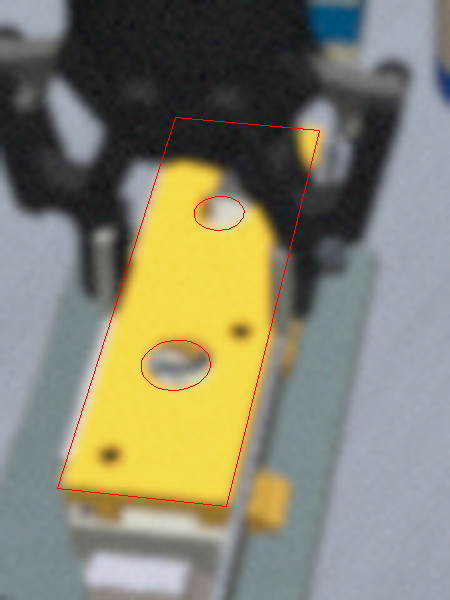

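Both views agree to within about 1.5 mm: top gives (-0.25, 0.0), side gives (0.4, -1.4), against a target of (1, 0). I'll make one small trim, let it settle, check once more and hand in.

>>> jog_arm --commands "0 0 0 0 0.0006 0.0006 0.04; 0 0 0 0 0 0 0.04; 0 0 0 0 0 0 0.04; 0 0 0 0 0 0 0.04; 0 0 0 0 0 0 0.04"

```text
clock: 23.6
eef_pos: [0.5037, 0.2384, 0.0353]
orientation: [[0.0, -0.333, 0.943], [-0.0, 0.943, 0.333], [-1.0, -0.0, -0.0]]
ft_force: [0.2, -0.3, -2.2]
width: 0.0502
```

```bash
python3 - <<'E'
from ov import *
from workcell import sensors
C=cams()
s=sensors.state(); print(s["eef_pos"],s["ft_force"],s["qd"],s["clock"],s["width"])
a=cv2.resize(C["side"]["color"][270:430,200:370,::-1],None,fx=3,fy=3,interpolation=cv2.INTER_CUBIC); cv2.imwrite("pics/p15s.png",a)
cv2.imwrite("pics/p15t.png",C["top"]["color"][:,:,::-1])
E
```

```text
[0.5037 0.2385 0.0353] [-0.1876  1.3668 -0.9354] [ 0.0004  0.0653  0.0539 -0.065  -0.1196  0.0519] 23.7 0.050004684022234396
```

View pics/p15s.png

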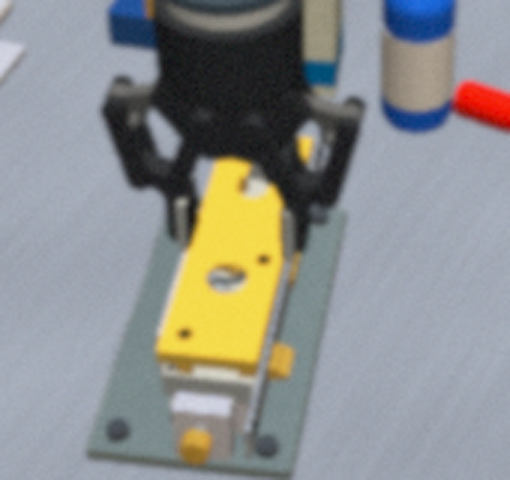

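View pics/p15t.png

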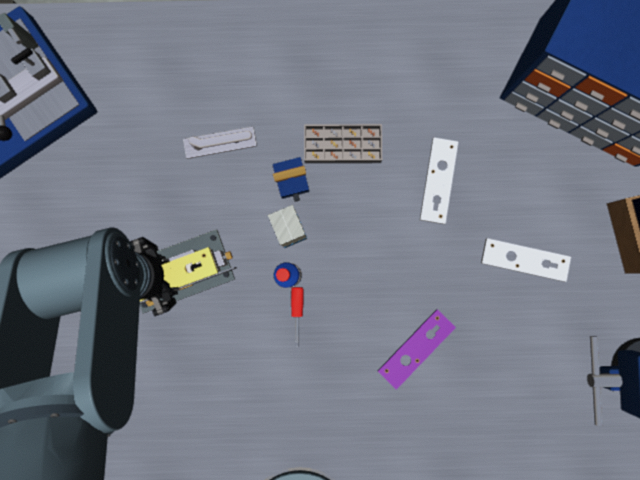

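```bash
python3 -c "
from workcell import robot,sensors
print(robot.finish_job()); print(sensors.state()['clock'])"
```

```text
the job is handed in; nothing more can be done
None
the job is handed in; nothing more can be done
```

The job is handed in at 23.7 s of the 64 s, with the cover held at rest above the open case. No verdict was reported.

- **Bolt:** I pushed it with the closed fingers. The force rose to about 7 N, then dropped to zero as the tumbler snapped in. After I backed off, both cameras showed the bolt home, with about 2 mm still proud.
- **Cover:** I gripped the yellow cover across its width (about 50 mm reading, 60 N) and carried it over the bottle, keeping its lower edge about 220 mm up.
- **Final position:** My estimate is that its lower edge is at z ≈ 68 mm, about 12 mm above the case, level, with both holes within about 1–2 mm. That comes from the fit just before a last 0.6 mm trim; after the trim I checked only by eye and from the arm's readings. The wrist force showed little more than the cover's weight, no sign of contact. In the top view nothing else on the bench had moved.

Three things disagreed:
- **Fingertip position:** The real fingertips sit about 31 mm above the reported TCP. I found this from the side view and by touching the bench, at up to 37 N. All heights are corrected for it.
- **Camera offset:** The top and side cameras differ by about 4 mm in y, for both cover and lock. I therefore aligned the cover relative to the lock within each view. The last fits were (-0.3, 0.0) mm from the top view and (0.4, -1.4) mm from the side, against a target of (1, 0), before that trim.
- **Follower hole:** At the end the gripper hid the cover's follower hole from the top camera, so its alignment was checked only in the side view.

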